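Set the biscuit griddle and hold its safety key on

TASK

Start the biscuit griddle: first turn the thermostat knob until its white pointer lines up with the red set mark on the dial, and let go of it. Then take the red key from its wooden stand, push it fully home into the brass lock on the console, easing or wiggling it past the sticky pins, and only then turn it a quarter turn clockwise (seen from above) to its stop against the return spring. Finish still gripping the key and holding it fully turned, with the thermostat still on its mark and the other kitchen things left where they are.

Things in the scene. Friction and masses are not known exactly. Their poses are not given: they have to be found in the camera images.
- griddle: Countertop biscuit griddle, fixed to the worktop. Origin on the worktop under the centre of its grey control console (110 mm along x, 320 mm along y, top 70 mm high); the dark baking plate (53 mm high) lies beyond it, from x = +55 to +305 mm. Its z is up. The knob stands at (0, +85) mm, the lock at (0, -85) mm in this frame.
- knob_grip (a point): Centre of the black thermostat knob's grip bar, on the knob's vertical axis, 98 mm above the worktop. The bar is 48 mm long (along this point's x), 12 mm thick (along its y), and reaches from 78 to 109 mm above the worktop (a 50 mm disc lies below it). +x of this point is the direction of the white pointer line; z is up.
- thermostat (a joint): Angle of the thermostat knob, rad: 0 = white pointer along the griddle's +x, growing clockwise seen from above; it turns from -2.3 to 2.3 with light friction (0.04 N m) and stays where it is left.
- knob_pointer (a point): Point on the pointer's line, 38 mm from the knob's axis; moves with the knob.
- set_mark (a joint): Angle of the red set mark on the dial, rad, same zero and sense as joint thermostat: the knob is set when both are equal. The mark cannot be touched or moved.
- mark_point (a point): Centre of the red mark (18 x 9 mm, flat) on the white dial, 38 mm from the knob's axis.
- key_grip (a point): Centre of the key's red grip: 32 mm wide (along this point's x), 10 mm thick (along its y), 48 mm tall (z, up), 62 mm above the key's tip. A steel collar 32 x 20 x 4 mm lies under the grip. 30 to 60 g. At the start the key stands upright in its stand, the collar resting on it 40 mm above the worktop.
- key_tip (a point): Lowest point of the key's blade, on its centre line; same axes as key_grip (z towards the grip). The blade, below the collar, is 34 mm long, 16 mm wide (x), 5 mm thick (y), with a rounded tip. It fits the keyway either way round.
- key_stand: Fixed wooden block 60 x 60 x 40 mm with a 20 x 9 mm slot, 37 mm deep, in which the key stands (slot along its x). Origin under its centre.
- lock_face (a point): Centre of the brass lock plug's face, 78 mm above the worktop, at the keyway's mouth; the plug (52 mm across) turns with the key. Keyway 17.5 mm long (along this point's x), 6.5 mm wide (y), 38.5 mm deep, 4 mm chamfers all round its mouth. z is up. When home, the key's collar sits on this face, its tip 34 mm below it.
- keyway_pins (a point): Point in the keyway on the plug's axis, 15 mm below its face, between two sticky spring pins (8 to 16 and 18 to 26 mm down) that reach 2.4 mm into the keyway, one from either side (y), and ride aside on the key's rounded tip: each takes some 6 to 12 N of steady push at 15 mm/s, or less with a few degrees of wiggle.
- plug (a joint): Angle of the lock plug, rad: 0 at rest (keyway along the griddle's x), growing clockwise seen from above to a stop at 1.57. A return spring resists with 0.05 N m at 0 and 0.14 N m at the stop and turns it back when let go. The key has about 0.1 rad of play in the keyway, so it must turn a little farther than the plug.
- canister: White canister, 80 mm across, 130 mm tall, loose bystander; origin under its centre. It stands on one side of the griddle and the key stand on the other, either way.
- cutter_round: Round steel biscuit cutter, 68 mm across, 24 mm tall, loose bystander standing on the baking plate; origin under its centre.
- cutter_star: Star-shaped steel biscuit cutter, 68 mm across, 24 mm tall, loose bystander standing on the baking plate; origin under its centre.
- rolling_pin: Wooden rolling pin, 300 mm long, 54 mm across, loose bystander; along its x.
- fruit_bowl: Bowl of fruit, 220 mm across, 92 mm tall, loose bystander.
- mug: Blue mug, 80 mm across, 95 mm tall, loose bystander.
- pen: Blue pen, 125 mm long, loose bystander.

How it is judged:
By the outcome, as a careful person would: the job done as asked, in the order asked, and still so for the second after the job is handed in, while the arm keeps its last pose, push and grip.
It also fails if it takes over 58 s, if anything falls off the work surface, if the arm or the gripper's body presses on something with over 40 N, if the wrist force passes 120 N, or if a joint passes its speed limit or range.

ROBOT

A 6-joint arm with a two-finger parallel gripper is mounted at the origin on the work surface. World frame = base frame: x ahead of the robot, y to its left, z up, the work surface at z = 0. Lengths are in m, angles in rad, forces in N, time in s.
With the tool pointing down it reaches from about 0.325 to 0.85 m from the base axis. Payload 4.4 kg.
Tool frame: the origin (TCP) lies between the finger pads; the fingertips stand 22 mm ahead of it and the grasp point (between the pads) lies 3 mm ahead of it; z points along the fingers, y is the direction in which the jaws open and shut (so a half turn about z gives the same grasp; the last joint's range is limited). The gripper opens to 94 mm and grips with 3 to 60 N. Pads are 16 mm wide; open, the fingers measure 119 mm over their backs; the gripper's body (75 mm by 177 mm) begins 78 mm behind the grasp point.
Start: joints at [-1.409, 0.207, 1.542, -0, 1.393, -0.15], TCP at [0.176, -0.547, 0.227] pointing down, gripper open.
Joint ranges: [-2.73, 2.73], [-0.86, 2.22], [0.23, 2.46], [-1.11, 4.25], [0.08, 2.63], [-2.82, 2.82]. Speed limits (rad/s): [2.79, 2.79, 3.14, 3.14, 3.14, 3.14].

INTERFACE

Orientations are given as a 3x3 rotation matrix whose columns are the frame's x, y, z axes.
In Python, from cell import * gives the robot as it stands.
- The arm moves only by the shell command python3 -m crank 'ROWS' [FORCE]. ROWS is JSON, a list of rows, each a list of 5 numbers: the closure, from 0 (fully open) to 1 (shut), then the shift along the tool's x, y, z in mm, then the turn about the tool's z in rad. A call has 1 to 12 rows; each row shifts and turns the pose as measured when the row begins, along the tool's axes as they then stand; what a row does not reach is not made up. A row lasts 1/8 s, in which the tool goes at most 62.5 mm and 10.7 degrees, less where a joint would pass 70% of its speed; a pose out of reach is approached as far as the arm can. A call is refused whole if a number of a shift passes 62.5 or a number of a turn 0.188, either way. A call with a gripper value outside its range is refused whole. The fingers move at their own pace and stop on an object; FORCE is the grip in N (left out, the last holds). Time passes only in rows, so rows that do not move let the fingers close. It gives the time, the measured TCP pose, the force and the opening at its end, in the units of the state.
- read_state(): the state, without advancing time (a new reading comes with each control period).
- capture(name): name is "side" or "top" or "wrist"; returns (picture, depth): 480x640x3 uint8, red, green, blue; 480x640 float32, m along the optical axis (not along the pixel's ray), 0 where there is no reading.
- get_calibration(name): a dict with "vfov" (degrees; the focal length in pixels is half the picture's height over the tangent of half this angle, whatever the lens; pixels are square), "cx", "cy" (the principal point, pixels), "dist_coeffs" ([k1, k2, p1, p2, k3] as OpenCV has them; the pictures are not rectified), "camera_from_world" (4x4, takes a point from world to camera coordinates); the wrist camera has in their place "tool_from_camera" (4x4, takes a point from camera to tool coordinates, whose origin is the TCP and whose axes are the flange's). Camera axes: x right, y down, z forward; pixel columns grow to the right and rows downward; lengths in m; the calibration is good to about 2 mm. A picture is of the moment at which its call begins: read the wrist's pose just before it. get_calibration takes no time and is no camera call.
- close_job(): hands the job in, once; it reports no verdict.
Trained networks look in the newest picture that a camera, given by its name, has taken for a name from the list of things; names that differ only in an ending like _2 or _b are one class to them, and where a whole thing is asked for, a point or a joint stands for the part that bears it (a point fixed in the world has none). Each returns a list of dicts, best first, with "confidence" (0 to 1); they miss things now and then, are a little off and sometimes report something else, mostly with a low value. They report only what shows in the picture. A call takes as long as a camera call.
- boxes_of(camera, label): "box" ([left, top, right, bottom] in pixels, round what is visible of it).
- pinpoint(camera, label): "point" ([column, row] in pixels: a listed point, or the origin of a listed thing).
The state is a dict: "clock": time; "q": joint angles; "qd": joint speeds; "joint_torque": joint torques, N m; "position": TCP position; "tcp_rot": TCP orientation; "contact_force": force on the tool from outside, world axes, zero at the start; "ft_torque": the same for the moment, N m; "width": finger opening in m.
Only numpy, scipy, OpenCV 4.12 (cv2) and the standard library are available. Lean on these libraries where they do the work, as an engineer would, in place of code of your own. Each camera call takes 0.05 s, during which the arm holds its last target.

## Working session

There is one attempt and no reset: what is moved stays moved. The work goes in short steps, Python scripts to look and compute and a shell command to move; the robot and the scene stay as the last step left them, time stands still between calls to the robot, and variables do not carry over. Pictures are saved under pics/ and viewed, and the job is handed in when it is done.

```bash
ls; mkdir -p pics
cat > h.py <<'E'
from cell import *
import numpy as np, cv2
def K(c):
    f=240/np.tan(np.radians(c["vfov"])/2); return np.array([[f,0,c["cx"]],[0,f,c["cy"]],[0,0,1.]])
def wfc(name):
    c=get_calibration(name)
    if name=="wrist":
        s=read_state(); T=np.eye(4); T[:3,:3]=s["tcp_rot"]; T[:3,3]=s["position"]
        return c,T@np.array(c["tool_from_camera"])
    return c,np.linalg.inv(np.array(c["camera_from_world"]))
def ray(name,uv,cw=None):
    c,T=cw or wfc(name)
    p=cv2.undistortPoints(np.array([[uv]],float),K(c),np.array(c["dist_coeffs"]))[0,0]
    return T[:3,3],T[:3,:3]@np.array([p[0],p[1],1])
def atz(name,uv,z,cw=None):
    o,d=ray(name,uv,cw); return o+d*(z-o[2])/d[2]
def proj(name,P,cw=None):
    c,T=cw or wfc(name); W=np.linalg.inv(T)
    r,_=cv2.projectPoints(np.array(P,float).reshape(-1,1,3),cv2.Rodrigues(W[:3,:3])[0],W[:3,3],K(c),np.array(c["dist_coeffs"])); return r[:,0]
def save(n,p): cv2.imwrite("pics/"+n+".png",p[:,:,::-1])
E
python3 - <<'E'
from h import *
s=read_state(); print(s["clock"],s["position"],np.round(s["tcp_rot"],3),s["width"])
for n in ("top","side","wrist"):
    p,d=capture(n); save(n+"0",p)
for l in ["griddle","knob_grip","knob_pointer","mark_point","key_grip","key_tip","key_stand","lock_face","canister","cutter_round","cutter_star"]:
    for n in ("top","side") if l!="griddle" else ("top",):
        r=pinpoint(n,l); print(l,n,[(np.round(x["point"]),round(x["confidence"],2)) for x in r[:2]])
E
```

```text
pics
0.0 [ 0.17626075 -0.54654758  0.22630142] [[ 0.952  0.307 -0.   ]
 [ 0.307 -0.952  0.002]
 [ 0.    -0.002 -1.   ]] 0.09427912954226891
griddle top [(array([294., 257.]), 0.95)]
knob_grip top [(array([258., 256.]), 0.75), (array([314., 190.]), 0.21)]
knob_grip side [(array([321., 265.]), 0.69)]
knob_pointer top [(array([251., 244.]), 0.67)]
knob_pointer side [(array([306., 281.]), 0.59)]
mark_point top [(array([266., 244.]), 0.45)]
mark_point side [(array([307., 272.]), 0.42)]
key_grip top [(array([184., 277.]), 0.68)]
key_grip side [(array([338., 344.]), 0.67)]
key_tip top [(array([292., 254.]), 0.17)]
key_tip side [(array([339., 370.]), 0.84)]
key_stand top [(array([192., 282.]), 0.89), (array([324., 251.]), 0.23)]
key_stand side [(array([341., 373.]), 0.9), (array([370., 454.]), 0.38)]
lock_face top [(array([324., 251.]), 0.79)]
lock_face side [(array([322., 234.]), 0.62)]
canister top [(array([425., 277.]), 0.81)]
canister side [(array([356., 215.]), 0.87)]
cutter_round top [(array([136., 301.]), 0.59), (array([254., 190.]), 0.56)]
cutter_round side [(array([235., 282.]), 0.75), (array([198., 446.]), 0.54)]
cutter_star top [(array([314., 191.]), 0.56)]
cutter_star side [(array([260., 246.]), 0.57), (array([338., 345.]), 0.49)]
```

View pics/top0.png

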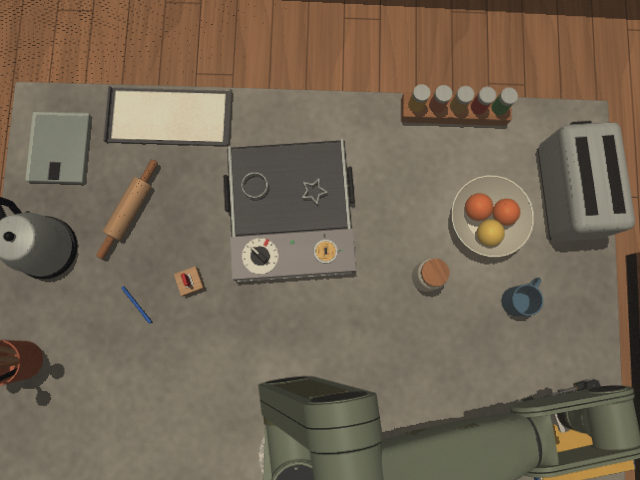

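View pics/side0.png

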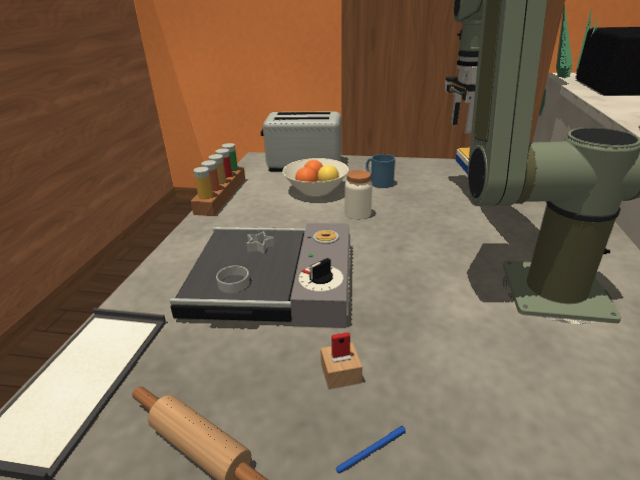

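Run:
```python
from h import *
t=wfc("top"); s=wfc("side"); print(t[1][:3,3],s[1][:3,3])
def tri(a,b):
    A=[];B=[]
    for n,uv,c in(("top",a,t),("side",b,s)):
        o,d=ray(n,uv,c); d/=np.linalg.norm(d); M=np.eye(3)-np.outer(d,d); A.append(M);B.append(M@o)
    return np.linalg.lstsq(np.vstack(A),np.hstack(B),rcond=None)[0]
for n,a,b,z in [("knob",(258,256),(321,265),.098),("pointer",(251,244),(306,281),.078),("mark",(266,244),(307,272),.07),("key",(184,277),(338,344),.068),("stand",(192,282),(341,373),0),("lock",(324,251),(322,234),.078),("can",(425,277),(356,215),0)]:
    print(n,tri(a,b).round(4),atz("top",a,z,t).round(4),atz("side",b,z,s).round(4))
print(atz("top",(294,257),0,t))
```

```text
[ 0.32505092 -0.01367571  1.6138289 ] [0.36525333 0.85935522 0.60027235]
knob [0.5043 0.1246 0.1035] [0.5041 0.125  0.098 ] [0.5067 0.1163 0.098 ]
pointer [0.5354 0.1462 0.0758] [0.5371 0.1463 0.078 ] [0.5327 0.1494 0.078 ]
mark [0.5392 0.1081 0.0716] [0.5394 0.1082 0.07  ] [0.5398 0.1058 0.07  ]
key [0.4452 0.3147 0.0732] [0.4475 0.316  0.068 ] [0.4441 0.3094 0.068 ]
stand [ 0.4396  0.3085 -0.0022] [0.4401 0.3081 0.    ] [0.4388 0.3106 0.    ]
lock [ 0.5282 -0.0422  0.0812] [ 0.5245 -0.0427  0.078 ] [ 0.5334 -0.0481  0.078 ]
can [ 0.4746 -0.3197 -0.004 ] [ 0.4719 -0.319   0.    ] [ 0.4762 -0.3122  0.    ]
[0.51585875 0.03657556 0.        ]
```

Pointer at about 34°, mark about -26° (world), griddle yaw about 6.6°. The knob is at (0.505, 0.125), the key at (0.446, 0.314) and the lock at (0.526, -0.043). Heights fit. I'm moving above the knob for a closer look.

```bash
python3 -c "
from cell import *
print(get_calibration('wrist'))"; python3 -m crank '[[0,43,-44,0,0],[0,43,-44,0,0],[0,43,-44,0,0],[0,43,-44,0,0],[0,43,-44,0,0],[0,43,-44,0,0],[0,43,-44,0,0],[0,43,-44,0,0],[0,43,-44,0,0],[0,43,-44,0,0],[0,43,-44,0,0],[0,43,-44,0,0]]' 20
```

```text
{'vfov': 71.42721173717091, 'cx': 320.67644714497294, 'cy': 245.88939305516237, 'dist_coeffs': array([0.00172785, 0.        , 0.        , 0.        , 0.        ]), 'tool_from_camera': array([[-7.31410184e-04, -9.70294069e-01, -2.41927435e-01,
         6.85156586e-02],
       [ 9.99999732e-01, -7.11425203e-04, -1.69961432e-04,
        -1.27896882e-03],
       [-7.20070550e-06, -2.41927495e-01,  9.70294330e-01,
        -1.56753774e-01],
       [ 0.00000000e+00,  0.00000000e+00,  0.00000000e+00,
         1.00000000e+00]])}
clock: 2.7
position: [0.5138, 0.1204, 0.23]
tcp_rot: [[0.955, 0.297, 0.013], [0.297, -0.955, -0.007], [0.01, 0.011, -1.0]]
contact_force: [0.2, -0.2, -1.0]
width: 0.0939
```

Run:
```python
from h import *
cw=wfc("wrist"); s=read_state(); print(s["position"],np.round(s["tcp_rot"],4).tolist(),s["qd"])
p,d=capture("wrist"); save("w1",p)
for l,z in [("knob_grip",.098),("knob_pointer",.078),("mark_point",.07),("lock_face",.078)]:
    for r in pinpoint("wrist",l)[:2]: print(l,np.round(r["point"],1),round(r["confidence"],2),atz("wrist",r["point"],z,cw).round(4))
```

```text
[0.51378238 0.12036683 0.2299872 ] [[0.9547, 0.2973, 0.0128], [0.2974, -0.9547, -0.0071], [0.0101, 0.0106, -0.9999]] [ 0.87961709  0.66084401 -0.71380499 -0.01963008  0.03405169  0.88272221]
knob_grip [317.1 253.4] 0.89 [0.5042 0.1207 0.098 ]
knob_pointer [293.1 209.2] 0.79 [0.5331 0.1529 0.078 ]
knob_pointer [385.1 242.9] 0.32 [0.5281 0.0602 0.078 ]
mark_point [343.5 214.2] 0.62 [0.5416 0.1058 0.07  ]
lock_face [485.8 282.4] 0.97 [ 0.5198 -0.0481  0.078 ]
```

View pics/w1.png

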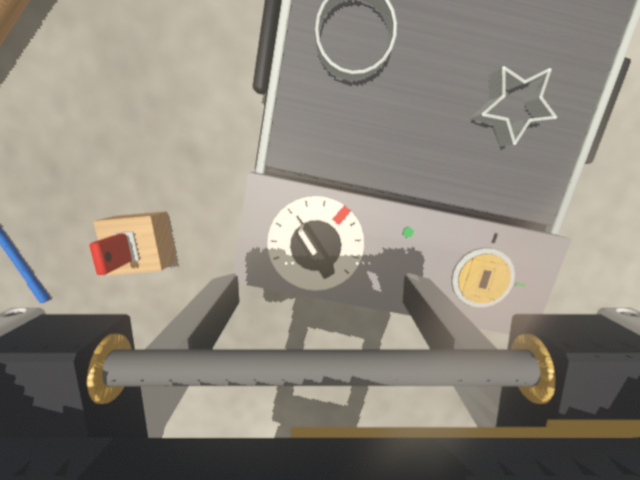

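The wrist view shows the dial centred near (317,243), the red mark at (342,215), the lock at (484,279) and the key and stand at (130,250). The arm was still moving when it was taken, so I'm repeating it at rest and cropping.

Run:
```python
from h import *
cw=wfc("wrist"); s=read_state(); print(s["clock"],s["position"],np.round(s["tcp_rot"],4).tolist(),np.abs(s["qd"]).max())
p,d=capture("wrist"); save("w2",p); np.save("d2.npy",d); np.save("T2.npy",cw[1])
for l,z in [("knob_grip",.098),("knob_pointer",.078),("mark_point",.07),("lock_face",.078),("key_grip",.068)]:
    for r in pinpoint("wrist",l)[:1]: print(l,np.round(r["point"],1),round(r["confidence"],2),atz("wrist",r["point"],z,cw).round(4))
c=p[170:320,60:560]; 
a=cv2.resize(p[180:310,250:390],None,fx=4,fy=4,interpolation=cv2.INTER_CUBIC)
save("w2a",a)
```

```text
2.95 [0.51246212 0.11800542 0.22931582] [[0.9546, 0.2976, 0.0106], [0.2977, -0.9546, -0.0075], [0.0079, 0.0103, -0.9999]] 0.031150205250368726
knob_grip [316.5 250. ] 0.63 [0.5056 0.1197 0.098 ]
knob_pointer [292.1 208.4] 0.89 [0.532  0.1515 0.078 ]
mark_point [341. 215.] 0.55 [0.5386 0.1055 0.07  ]
lock_face [483.7 277.1] 0.71 [ 0.5227 -0.046   0.078 ]
```

View pics/w2.png

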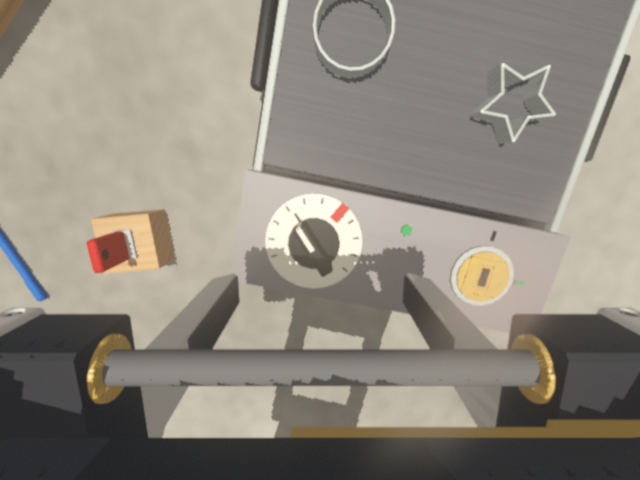

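View pics/w2a.png

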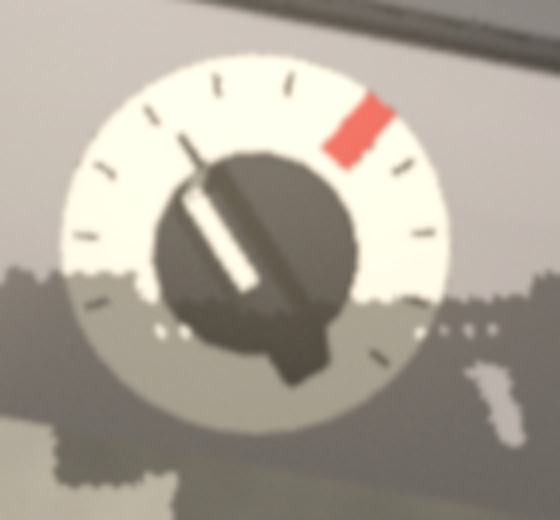

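Run:
```python
from h import *
T=np.load("T2.npy"); cw=(get_calibration("wrist"),T); d=np.load("d2.npy")
f=lambda u,z: atz("wrist",(250+u[0]/4,180+u[1]/4),z,cw)
c=f((255,243),.0705); m=f((360,130),.0705); m1=f((336,157),.0705); m2=f((384,104),.0705)
a=f((250,285),.109); b=f((190,195),.109)
ang=lambda v: np.degrees(np.arctan2(v[1],v[0]))
print("centre",c,"mark r",np.hypot(*(m-c)[:2]),ang(m-c),"markaxis",ang(m2-m1))
print("ptr",a,b,"len",np.hypot(*(b-a)[:2]),ang(b-a),"mid",(a+b)/2)
# lock by colour/depth? depth checks
for u in [(310,240),(340,212),(420,250),(484,277),(107,252),(200,260),(130,248),(160,240)]:
    z=d[u[1],u[0]]; 
    o,r=ray("wrist",u,cw); print(u,(o+r*z).round(4))
```

```text
centre [0.50696375 0.12299532 0.0705    ] mark r 0.03723658041794406 -25.132683425349793 markaxis -24.387274914124035
ptr [0.50619752 0.12348726 0.109     ] [0.52123561 0.14130675 0.109     ] len 0.023316912342888702 49.838583088561585 mid [0.51371657 0.132397   0.109     ]
(310, 240) [0.5146 0.1283 0.1071]
(340, 212) [0.5414 0.1076 0.0729]
(420, 250) [0.5287 0.0205 0.0698]
(484, 277) [ 0.5227 -0.0469  0.0768]
(107, 252) [0.4404 0.3075 0.0779]
(200, 260) [ 4.287e-01  2.425e-01 -4.000e-04]
(130, 248) [0.4368 0.3036 0.0439]
(160, 240) [0.4477 0.283  0.0244]
```

Run:
```python
import cv2
p=cv2.imread("pics/w2.png")
a=cv2.resize(p[235:315,440:530],None,fx=6,fy=6,interpolation=cv2.INTER_CUBIC)
b=cv2.resize(p[200:280,80:180],None,fx=6,fy=6,interpolation=cv2.INTER_CUBIC)[:, :]
cv2.imwrite("pics/w2b.png",a);cv2.imwrite("pics/w2c.png",b)
```

```text
(no output)
```

View pics/w2b.png

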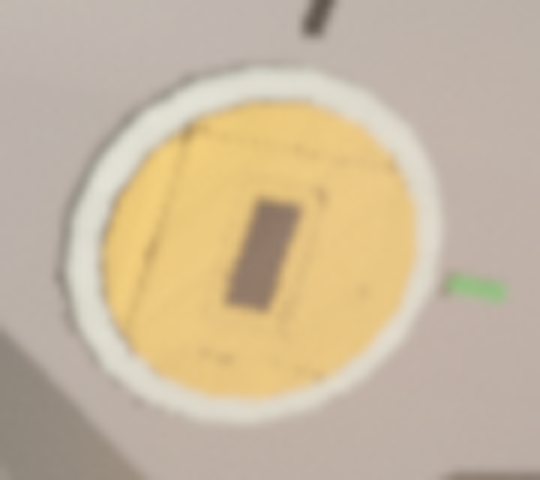

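View pics/w2c.png

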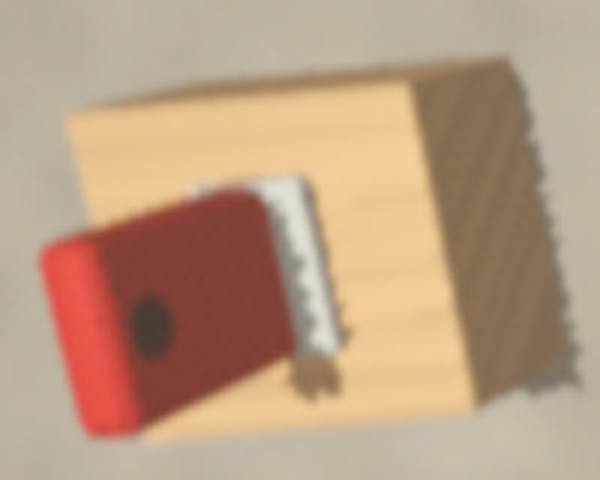

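The bar's pointer is at 50° (the wrist network and my line agree, so the top camera's 34° was rough). The mark is at -25° and the knob axis at (0.5065, 0.1235). Next I turn the tool to 50°.

```bash
python3 -m crank '[[0,0,0,0,-0.187],[0,0,0,0,-0.187],[0,0,0,0,-0.187],[0,0,-8,0,-0.01],[0,0,0,0,0]]' 20
python3 - <<'E'
from h import *
s=read_state(); R=np.array(s["tcp_rot"]); print(s["position"],np.degrees(np.arctan2(R[1,0],R[0,0])),R[:,2])
print(R.T@(np.array([.5065,.1235,.105])-s["position"])*1000)
E
```

```text
clock: 3.88
position: [0.5059, 0.1189, 0.2306]
tcp_rot: [[0.645, 0.764, 0.013], [0.765, -0.645, -0.007], [0.003, 0.015, -1.0]]
contact_force: [-0.2, -0.4, -1.8]
width: 0.094
[0.50588065 0.11889284 0.23062078] 49.86741381507856 [ 0.01322879 -0.00687062 -0.99988889]
[  3.51031989  -4.32283447 125.58336201]
```

```bash
python3 -m crank '[[0,1,-2,45,0],[0,1,-1,45,0],[0,1,-1,32,0]]' 20
python3 - <<'E'
from h import *
s=read_state(); R=np.array(s["tcp_rot"]); 
print(R.T@(np.array([.5065,.1235,.105])-s["position"])*1000)
E
```

```text
clock: 4.25
position: [0.5108, 0.1231, 0.1105]
tcp_rot: [[0.65, 0.76, 0.026], [0.76, -0.65, -0.006], [0.012, 0.023, -1.0]]
contact_force: [0.1, -0.2, -0.2]
width: 0.094
[-2.58437085 -3.69006707  5.42198606]
```

```bash
python3 -m crank '[[0,-2,-3,4,0],[0,0,0,0,0]]' 20
python3 - <<'E'
from h import *
s=read_state(); R=np.array(s["tcp_rot"]); print(R[:,2])
print(R.T@(np.array([.5065,.1235,.105])-s["position"])*1000)
E
```

```text
clock: 4.5
position: [0.5053, 0.1233, 0.1046]
tcp_rot: [[0.652, 0.758, 0.021], [0.758, -0.652, -0.007], [0.008, 0.02, -1.0]]
contact_force: [0.6, 0.1, 0.1]
width: 0.0944
[ 0.02063924 -0.0066388  -0.99976495]
[ 0.97270695  0.8198687  -0.34387591]
```

```bash
python3 -m crank '[[1,0,0,0,0],[1,0,0,0,0],[1,0,0,0,0],[1,0,0,0,0],[1,0,0,0,0]]' 15
```

```text
clock: 5.12
position: [0.509, 0.1235, 0.1096]
tcp_rot: [[0.653, 0.757, 0.03], [0.758, -0.653, -0.006], [0.015, 0.027, -1.0]]
contact_force: [0.5, -0.3, 0.3]
width: 0.047
```

Run:
```python
from h import *
def pr():
    s=read_state(); R=np.array(s["tcp_rot"]); print(round(s["clock"],3),np.round(s["position"],4),R[:,2].round(4),s["width"].__round__(4),np.round(s["qd"],3), np.round(s["joint_torque"],1))
pr()
for i in range(2): capture("wrist"); pr()
```

```text
5.125 [0.509  0.1235 0.1096] [ 0.0301 -0.006  -0.9995] 0.047 [-0.001 -0.003 -0.002  0.001  0.003  0.   ] [ -0.  -33.8 -24.7   0.   -0.2   0. ]
5.175 [0.509  0.1235 0.1096] [ 0.0301 -0.0059 -0.9995] 0.0436 [ 0.001  0.004  0.002 -0.003 -0.001 -0.   ] [  0.  -33.7 -24.5   0.   -0.1   0. ]
5.225 [0.5089 0.1235 0.1095] [ 0.0298 -0.006  -0.9995] 0.0395 [-0.     0.001  0.002 -0.002 -0.     0.   ] [  0.  -33.8 -24.6   0.   -0.2   0. ]
```

```bash
python3 -m crank '[[1,-2,-2.5,5,0]]' 15
python3 - <<'E'
from h import *
def pr():
    s=read_state(); R=np.array(s["tcp_rot"]); print(round(s["clock"],3),np.round(s["position"],4),R[:,2].round(4),s["width"].__round__(4),np.round(s["contact_force"],1),np.round(s["ft_torque"],2),np.degrees(np.arctan2(R[1,0],R[0,0])).round(2))
pr()
for i in range(6): capture("wrist"); pr()
E
```

```text
clock: 5.35
position: [0.5062, 0.1236, 0.1046]
tcp_rot: [[0.653, 0.757, 0.031], [0.758, -0.653, -0.006], [0.016, 0.027, -1.0]]
contact_force: [0.5, 1.3, -0.0]
width: 0.0296
5.35 [0.5062 0.1236 0.1046] [ 0.0309 -0.0059 -0.9995] 0.0296 [ 0.5  1.3 -0. ] [-0.06 -0.02 -0.03] 49.26
5.4 [0.5047 0.1236 0.1033] [ 0.0279 -0.0061 -0.9996] 0.0253 [ 0.4 -0.3 -1.1] [-0.02  0.    0.06] 49.26
5.45 [0.5046 0.1236 0.1034] [ 0.0275 -0.0062 -0.9996] 0.0213 [-0.4  0.6  0.2] [-0.03 -0.02 -0.01] 49.27
5.5 [0.505  0.1236 0.1037] [ 0.0283 -0.0062 -0.9996] 0.0173 [ 0.6 -1.5 -0.9] [-0.39 -0.29 -0.  ] 49.27
5.55 [0.5063 0.1225 0.1039] [ 0.0313 -0.0085 -0.9995] 0.0139 [ 7.6 -7.6 -7.6] [-1.27 -1.16  0.  ] 49.31
5.6 [0.5067 0.1222 0.104 ] [ 0.0321 -0.009  -0.9994] 0.0123 [ 4.7 -4.5 -5.7] [-0.65 -0.52  0.01] 49.3
5.65 [0.5067 0.1221 0.1039] [ 0.0317 -0.0087 -0.9995] 0.012 [ 4.1 -4.6 -4.6] [-0.63 -0.57 -0.01] 49.28
```

```bash
python3 -m crank '[[1,0,0,1,0.18],[1,0,0,1,0.18],[1,0,0,1,0.18],[1,0,0,1,0.18],[1,0,0,1,0.18],[1,0,0,1,0.18]]' 15
python3 - <<'E'
from h import *
def pr():
    s=read_state(); R=np.array(s["tcp_rot"]); print(round(s["clock"],3),np.round(s["position"],4),R[:,2].round(4),s["width"].__round__(4),np.round(s["contact_force"],1),np.round(s["ft_torque"],2),np.degrees(np.arctan2(R[1,0],R[0,0])).round(2))
pr()
p,d=capture("wrist"); save("w3",p); pr()
E
```

```text
clock: 6.4
position: [0.5069, 0.1221, 0.1038]
tcp_rot: [[0.967, -0.253, 0.029], [-0.253, -0.967, -0.008], [0.03, 0.001, -1.0]]
contact_force: [-3.1, -0.9, 5.6]
width: 0.0119
6.4 [0.5069 0.1221 0.1038] [ 0.0287 -0.008  -0.9996] 0.0119 [-3.1 -0.9  5.6] [-0.08  0.65  0.01] -14.68
6.45 [0.5069 0.1221 0.1038] [ 0.0287 -0.008  -0.9996] 0.0118 [-3.1 -0.3  5.5] [-0.06  0.61 -0.01] -14.95
```

View pics/w3.png

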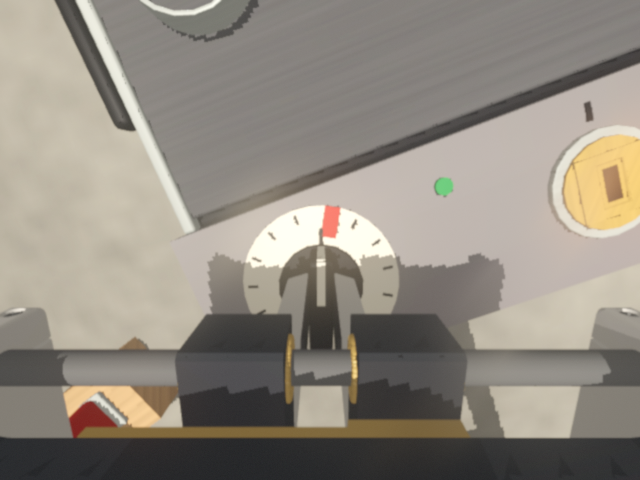

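Run:
```python
from h import *
cw=wfc("wrist"); s=read_state(); R=np.array(s["tcp_rot"])
p=cv2.imread("pics/w3.png")[:,:,::-1].astype(int)
red=((p[:,:,0]>180)&(p[:,:,1]<130)&(p[:,:,2]<130)); red[:,:200]=0; red[:,450:]=0; red[300:]=0
v,u=np.nonzero(red); print(len(u),u.mean(),v.mean())
P=np.array([atz("wrist",(a,b),.0705,cw) for a,b in zip(u,v)])[:,:2]
m=P.mean(0); w,V=np.linalg.eigh(np.cov((P-m).T)); ax=V[:,1]; ax*=np.sign(ax[0])
print("mark",m,"axis",np.degrees(np.arctan2(ax[1],ax[0])),"ext",np.sqrt(12*w))
a=R[:,2]; k=np.array(s["position"])+a*(s["position"][2]-.0705)
for c in (k[:2],s["position"][:2],[.5065,.1225],[.507,.123]): 
    d=m-c; print(c,np.hypot(*d),np.degrees(np.arctan2(d[1],d[0])))
a=cv2.resize(p[190:330,230:420].astype(np.uint8),None,fx=4,fy=4,interpolation=cv2.INTER_CUBIC); save("w3a",a)
```

```text
105 333.18095238095236 216.6
mark [0.54262705 0.1054428 ] axis -18.92964709845573 ext [0.00552867 0.01666471]
[0.50790225 0.12186397] 0.03841179648355094 -25.309208831116802
[0.50694648 0.12213114] 0.039390403070264486 -25.06619629972409
[0.5065, 0.1225] 0.03995136532416986 -25.27409619811552
[0.507, 0.123] 0.039718279699231564 -26.234323211057212
```

View pics/w3a.png

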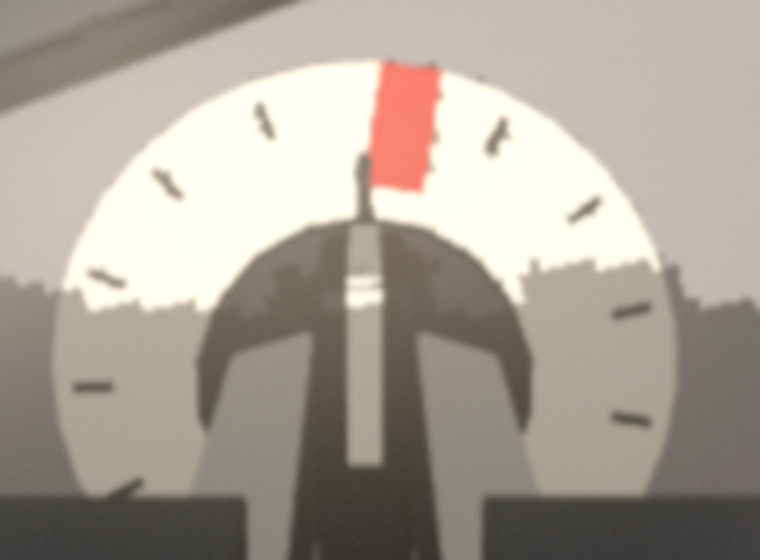

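```bash
cat > mk.py <<'E'
from h import *
def mark(p,cw,cs,box):
    p=p.astype(int); red=((p[:,:,0]-p[:,:,1]>60)&(p[:,:,0]-p[:,:,2]>60)); M=np.zeros_like(red); x0,y0,x1,y1=box; M[y0:y1,x0:x1]=1; red&=M
    v,u=np.nonzero(red); P=np.array([atz("wrist",(a,b),.0705,cw) for a,b in zip(u,v)])[:,:2]
    m=P.mean(0); w,V=np.linalg.eigh(np.cov((P-m).T)); ax=V[:,1]; ax*=np.sign(ax[0])
    print(len(u),u.mean(),v.mean(),"mark",m,"axis",np.degrees(np.arctan2(ax[1],ax[0])),"ext",np.sqrt(12*w))
    for c in cs: d=m-np.array(c)[:2]; print(np.round(c,4),np.hypot(*d),np.degrees(np.arctan2(d[1],d[0])))
E
python3 - <<'E'
from mk import *
cw=wfc("wrist"); s=read_state(); R=np.array(s["tcp_rot"])
p=cv2.imread("pics/w3.png")[:,:,::-1]
k=np.array(s["position"])+R[:,2]*(s["position"][2]-.0705)
# dial centre from left/right outer edge at white disc
L=atz("wrist",(230+52/4,190+365/4),.0705,cw); Rr=atz("wrist",(230+675/4,190+365/4),.0705,cw); T=atz("wrist",(230+363/4,190+61/4),.0705,cw)
print(L,Rr,np.hypot(*(L-Rr)[:2]),T)
c=(L+Rr)/2; t=R[:2,0]; 
mark(p,cw,[k,s["position"],c],(300,190,380,260))
E
```

```text
[0.51883132 0.16774677 0.0705    ] [0.49455144 0.07708276 0.0705    ] 0.09385880615835933 [0.55082354 0.11068177 0.0705    ]
461 330.3470715835141 221.13882863340564 mark [0.54049149 0.10769393] axis -22.2694180908702 ext [0.00862327 0.01796497]
[0.5079 0.1219 0.0705] 0.03553657727569815 -23.499749476344288
[0.5069 0.1221 0.1038] 0.03651987068315917 -23.286228341107314
[0.5067 0.1224 0.0705] 0.03686665650213327 -23.534383732089257
```

```bash
python3 -m crank '[[1,0,0,1,0.14],[1,0,0,1,0.012]]' 15
python3 - <<'E'
from mk import *
p,d=capture("wrist")
cw=wfc("wrist"); s=read_state(); R=np.array(s["tcp_rot"]); print(s["position"],R[:,2],np.degrees(np.arctan2(R[1,0],R[0,0])))
p,d=capture("wrist"); save("w4",p)
k=np.array(s["position"])+R[:,2]*(s["position"][2]-.0705)
mark(p,cw,[k,s["position"]],(290,190,360,260))
save("w4a",cv2.resize(p[190:330,230:420],None,fx=4,fy=4,interpolation=cv2.INTER_CUBIC))
E
```

```text
clock: 6.7
position: [0.5069, 0.1221, 0.1038]
tcp_rot: [[0.913, -0.406, 0.028], [-0.406, -0.914, -0.008], [0.029, -0.004, -1.0]]
contact_force: [-2.5, -1.3, 5.0]
width: 0.0121
[0.50691993 0.12210236 0.10376791] [ 0.02786955 -0.00838256 -0.99957642] -23.93775112270683
474 319.5801687763713 220.83544303797467 mark [0.54037987 0.10809327] axis -21.800137644433466 ext [0.00876934 0.01820818]
[0.5078 0.1218 0.0705] 0.035311476654873455 -22.881816073434184
[0.5069 0.1221 0.1038] 0.03627426041788609 -22.718203044322895
```

View pics/w4a.png

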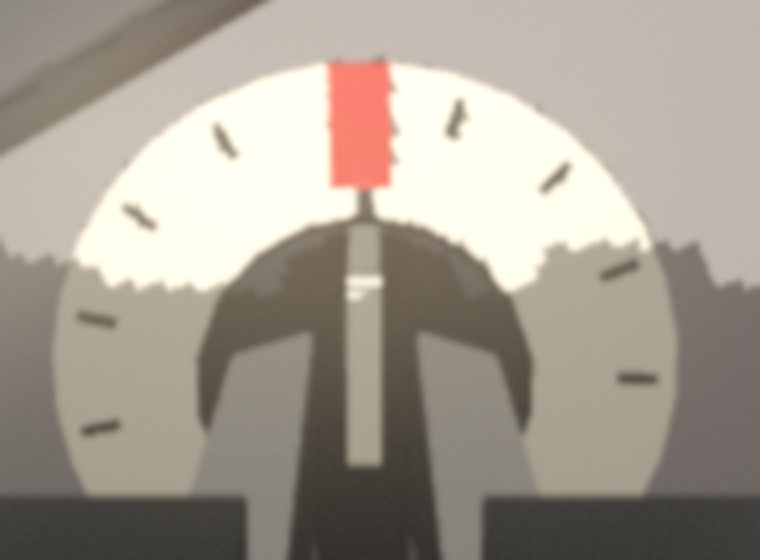

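The red mark is centred at crop column 360.5 and the pointer at 364.5, so I overturned by about 0.9°. A small correction back:

```bash
python3 -m crank '[[1,0,0,1,-0.017]]' 15
python3 - <<'E'
from mk import *
p,d=capture("wrist")
cw=wfc("wrist"); s=read_state(); R=np.array(s["tcp_rot"]); print(s["clock"],s["position"],R[:,2],np.degrees(np.arctan2(R[1,0],R[0,0])))
p,d=capture("wrist"); save("w5",p)
k=np.array(s["position"])+R[:,2]*(s["position"][2]-.0705)
mark(p,cw,[k,s["position"]],(290,190,360,260))
save("w5a",cv2.resize(p[190:330,230:420],None,fx=4,fy=4,interpolation=cv2.INTER_CUBIC))
E
```

```text
clock: 6.92
position: [0.5069, 0.1221, 0.1038]
tcp_rot: [[0.921, -0.389, 0.028], [-0.389, -0.921, -0.008], [0.029, -0.003, -1.0]]
contact_force: [-2.7, -0.4, 5.6]
width: 0.0115
6.975 [0.50694863 0.12210736 0.10377984] [ 0.02757825 -0.00851169 -0.99958341] -22.86544244868521
469 321.0 220.73560767590618 mark [0.54039757 0.10795899] axis -23.29507074960642 ext [0.00863848 0.01828289]
[0.5079 0.1218 0.0705] 0.03536263856667521 -23.08420261448509
[0.5069 0.1221 0.1038] 0.036318150107786724 -22.927596543972587
```

View pics/w5a.png

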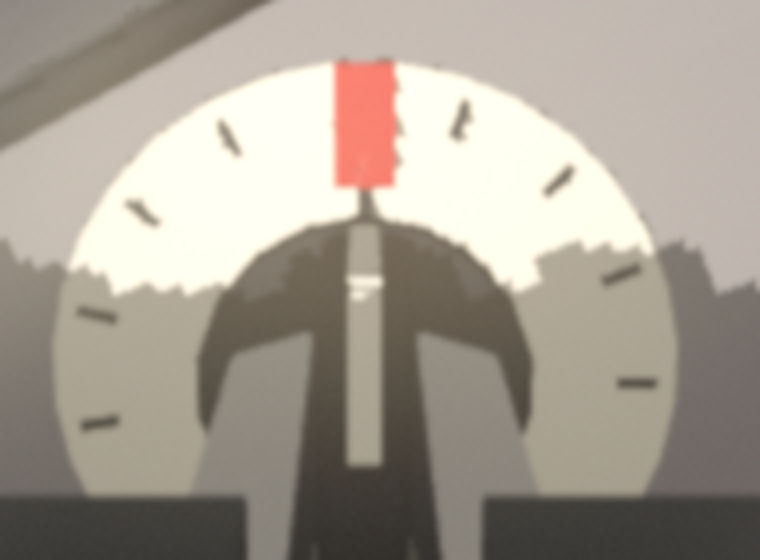

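Pointer and mark now sit in the same column (364.5). Releasing and rising, while working out the key's pose from the earlier picture.

```bash
python3 -m crank '[[0,0,0,1,0],[0,0,0,1,0],[0,0,0,-30,0],[0,0,0,-60,0],[0,0,0,-40,0]]' 20
python3 - <<'E'
from h import *
s=read_state(); R=np.array(s["tcp_rot"]); print(s["position"],R[:,2],np.degrees(np.arctan2(R[1,0],R[0,0])))
cw=(get_calibration("wrist"),np.load("T2.npy"))
f=lambda u,z: atz("wrist",(80+u[0]/6,200+u[1]/6),z,cw)
a=f((68,247),.092);b=f((115,430),.092); print("key top",a,b,np.hypot(*(a-b)[:2]),(a+b)/2,np.degrees(np.arctan2(*(a-b)[1::-1])))
q=[f(u,.040) for u in ((68,115),(410,80),(475,410),(140,440))]; print("stand",np.round(q,4).tolist(),np.degrees(np.arctan2(*(q[1]-q[2])[1::-1])),np.hypot(*(q[1]-q[2])[:2]))
c=[f(u,.044) for u in ((303,178),(345,345))];print("collar edge",c,np.degrees(np.arctan2(*(c[0]-c[1])[1::-1])),np.hypot(*(c[0]-c[1])[:2]))
E
```

```text
clock: 7.65
position: [0.5, 0.1229, 0.2293]
tcp_rot: [[0.921, -0.389, 0.016], [-0.389, -0.921, -0.009], [0.018, 0.002, -1.0]]
contact_force: [0.5, -0.7, -0.4]
width: 0.0586
[0.49997985 0.12294929 0.229328  ] [ 0.01567815 -0.0090006  -0.99983658] -22.919549955467428
key top [0.45245478 0.31480397 0.092     ] [0.42580622 0.30384938 0.092     ] 0.028812300286870016 [0.4391305  0.30932668 0.092     ] 22.34639796843089
stand [[0.4542, 0.3489, 0.04], [0.4776, 0.2938, 0.04], [0.422, 0.2718, 0.04], [0.3988, 0.3281, 0.04]] 21.536032612145636 0.059842599181825905
collar edge [array([0.4564679 , 0.30645351, 0.044     ]), array([0.42888094, 0.29433075, 0.044     ])] 23.722513441985324 0.030133067326208463
```

```bash
python3 -m crank '[[0,0,0,0,-0.187],[0,0,0,0,-0.187],[0,0,0,0,-0.187],[0,0,0,0,-0.187],[0,0,0,0,-0.187],[0,0,0,0,-0.187],[0,0,0,0,-0.187],[0,0,0,0,-0.187],[0,0,0,0,-0.187],[0,0,0,0,-0.187],[0,0,0,0,-0.187],[0,0,0,0,-0.187]]'
python3 - <<'E'
from h import *
s=read_state(); R=np.array(s["tcp_rot"]); print(s["position"],R[:,2],np.degrees(np.arctan2(R[1,0],R[0,0])),s["q"])
E
```

```text
clock: 9.15
position: [0.5015, 0.1233, 0.2302]
tcp_rot: [[-0.281, 0.96, 0.02], [0.96, 0.281, -0.008], [-0.013, 0.017, -1.0]]
contact_force: [0.1, 0.3, 0.6]
width: 0.0936
[0.50148509 0.12333554 0.23023531] [ 0.02008023 -0.00780134 -0.99976793] 106.30152331048681 [ 0.07933556  0.0673164   1.69329569 -0.00957718  1.36158902 -0.20339362]
```

```bash
python3 -m crank '[[0,49,-2,0,0],[0,49,-2,0,0],[0,49,-2,0,0],[0,49,-2,0,0],[0,0,0,0,-0.187],[0,0,0,0,-0.187],[0,0,0,0,-0.187],[0,0,0,0,-0.187],[0,0,0,0,-0.187],[0,0,0,0,-0.187],[0,0,0,0,-0.187],[0,0,0,0,-0.187]]'
python3 - <<'E'
from h import *
capture("top")
cw=wfc("wrist"); s=read_state(); R=np.array(s["tcp_rot"]); print(s["position"],R[:,2],np.degrees(np.arctan2(R[1,0],R[0,0])),s["q"])
p,d=capture("wrist"); save("w6",p); np.save("d6.npy",d); np.save("T6.npy",cw[1])
for l,z in [("key_grip",.068),("key_stand",0)]:
    for r in pinpoint("wrist",l)[:1]: print(l,r["point"],r["confidence"],atz("wrist",r["point"],z,cw).round(4))
E
```

```text
clock: 10.65
position: [0.4354, 0.3149, 0.2219]
tcp_rot: [[-0.977, -0.211, 0.015], [-0.211, 0.977, -0.01], [-0.012, -0.013, -1.0]]
contact_force: [0.0, 1.1, -0.6]
width: 0.0942
[0.43541739 0.31484402 0.22183314] [ 0.01460398 -0.0099697  -0.99984365] -167.61550254561448 [ 0.47429458  0.12753448  1.64518876 -0.01588987  1.36045543 -1.30932158]
key_grip [316.5, 242.1] 0.64 [0.4405 0.311  0.068 ]
key_stand [319.3, 224.0] 0.94 [0.4359 0.3115 0.    ]
```

View pics/w6.png

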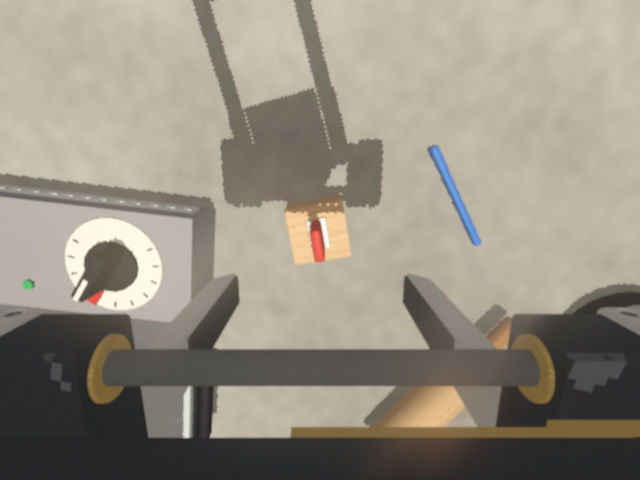

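Run:
```python
from h import *
p=cv2.imread("pics/w6.png"); cv2.imwrite("pics/w6a.png",cv2.resize(p[195:275,275:365],None,fx=7,fy=7,interpolation=cv2.INTER_CUBIC))
cv2.imwrite("pics/w6b.png",cv2.resize(p[205:325,50:180],None,fx=5,fy=5,interpolation=cv2.INTER_CUBIC))
```

```text
(no output)
```

View pics/w6a.png

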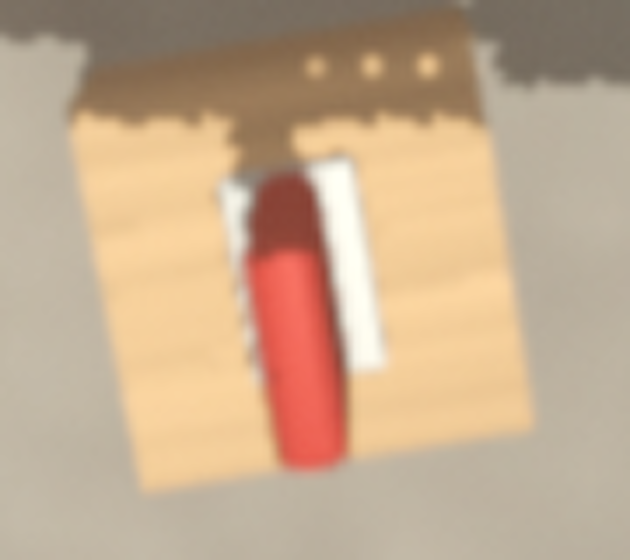

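View pics/w6b.png

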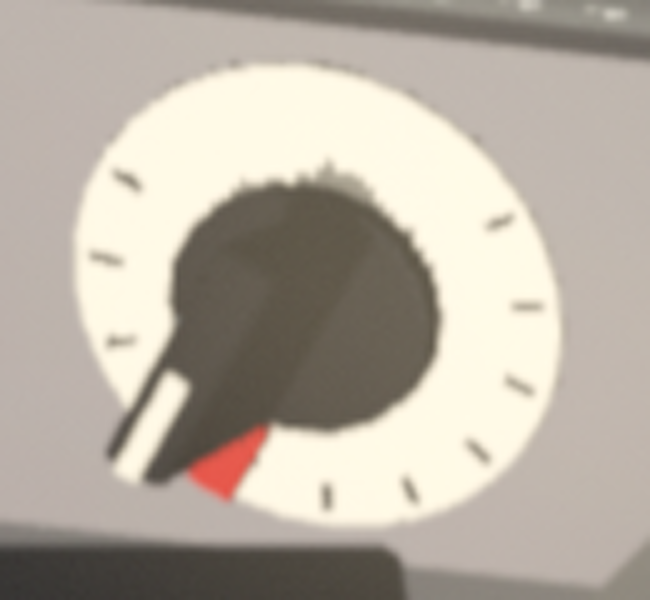

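Run:
```python
from h import *
cw=(get_calibration("wrist"),np.load("T6.npy"))
f=lambda u,z: atz("wrist",(275+u[0]/7,195+u[1]/7),z,cw)
an=lambda a,b: (np.degrees(np.arctan2(*(a-b)[1::-1])).round(2), np.hypot(*(a-b)[:2]).round(4))
print("stand L",an(f((75,130),.04),f((142,492),.04)),"R",an(f((485,100),.04),f((532,430),.04)),"bot",an(f((532,430),.04),f((142,492),.04)))
a,b=f((142,492),.04),f((532,430),.04); mid=(a+b)/2; 
e=f((485,100),.04)-f((532,430),.04); e/=np.linalg.norm(e); print("stand centre",mid+e*.03)
print("collar R edge",an(f((350,160),.044),f((384,365),.044)),"L",an(f((222,185),.044),f((258,385),.044)))
c=[f(u,.044) for u in ((222,185),(350,160),(384,365))]; print("collar centre",(c[0]+c[2])/2)
a,b=f((312,467),.092),f((288,225),.092); print("top",a,b,an(b,a),(a+b)/2)
g=[f(u,.092) for u in((278,460),(346,455))]; print("near end mid", (g[0]+g[1])/2)
```

```text
stand L (np.float64(-158.73), np.float64(0.0561)) R (np.float64(-158.6), np.float64(0.0505)) bot (np.float64(112.0), np.float64(0.0598))
stand centre [0.43815288 0.31185353 0.04      ]
collar R edge (np.float64(-158.17), np.float64(0.0311)) L (np.float64(-158.19), np.float64(0.0305))
collar centre [0.43818283 0.31182981 0.044     ]
top [0.45163847 0.3167805  0.092     ] [0.42143751 0.3071426  0.092     ] (np.float64(-162.3), np.float64(0.0317)) [0.43653799 0.31196155 0.092     ]
near end mid [0.45039608 0.31650782 0.092     ]
```

Key grip at (0.438, 0.312), yaw 21.6°. The collar and stand edges agree (30.8 and 59.8 mm lengths as expected). I'm aligning and descending most of the way.

```bash
python3 -m crank '[[0,0,-2,0,-0.155],[0,0,0,50,0],[0,0,0,45,0]]'
python3 - <<'E'
from h import *
capture("top")
s=read_state(); R=np.array(s["tcp_rot"]); print(s["position"],R[:,2],np.degrees(np.arctan2(R[1,0],R[0,0])))
print(R.T@(np.array([.438,.3118,.072])-s["position"])*1000)
E
```

```text
clock: 11.22
position: [0.4417, 0.3143, 0.1301]
tcp_rot: [[-0.937, -0.347, 0.026], [-0.347, 0.938, -0.004], [-0.023, -0.013, -1.0]]
contact_force: [0.4, -0.6, -0.8]
width: 0.0941
[0.4380303  0.31226285 0.12396302] [ 0.01660583 -0.00867974 -0.99982444] -159.67316621603496
[ 0.84172066  0.29913324 51.95741567]
```

```bash
python3 -m crank '[[0,0.8,0.3,50,-0.02]]'
python3 - <<'E'
from h import *
capture("top");
cw=wfc("wrist"); s=read_state(); R=np.array(s["tcp_rot"]); print(s["position"],R[:,2],np.degrees(np.arctan2(R[1,0],R[0,0])),s["contact_force"])
print(R.T@(np.array([.438,.3118,.072])-s["position"])*1000)
p,d=capture("wrist"); save("w7",p)
E
```

```text
clock: 11.4
position: [0.4415, 0.3136, 0.0766]
tcp_rot: [[-0.931, -0.364, 0.024], [-0.364, 0.931, -0.005], [-0.021, -0.013, -1.0]]
contact_force: [0.6, -0.3, 0.5]
width: 0.0945
[0.43371951 0.30944971 0.06690436] [ 0.00674543 -0.01363392 -0.9998843 ] -158.6118651410536 [-2.58816883 -2.20219812 -4.35258569]
[-4.84947788  0.55019889 -5.09822429]
```

View pics/w7.png

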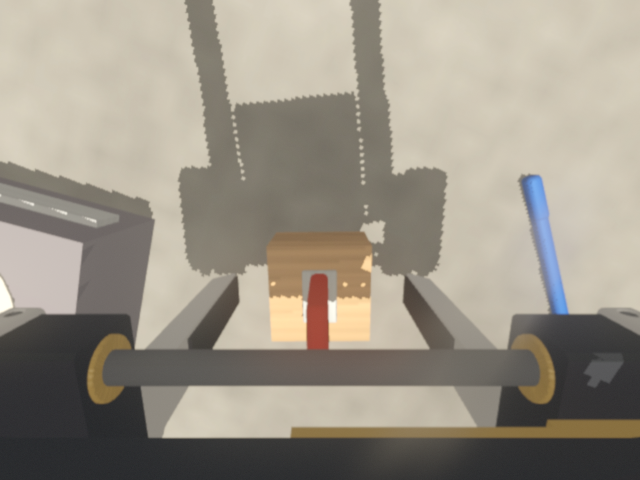

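Run:
```python
from h import *
s=read_state(); R=np.array(s["tcp_rot"]); print(s["clock"],s["position"],R[:,2],np.degrees(np.arctan2(R[1,0],R[0,0])),s["contact_force"])
print(R.T@(np.array([.438,.3118,.072])-s["position"])*1000)
```

```text
11.5 [0.43297224 0.30920965 0.06872038] [ 0.00450815 -0.01478116 -0.99988059] -158.63491214804594 [-1.42268165 -0.72967527 -0.38867746]
[-5.62203693  0.52996772 -3.29485321]
```

```bash
python3 -m crank '[[1,-5,0.5,-2.5,0]]' 40
python3 - <<'E'
from h import *
for i in range(22):
    capture("wrist")
    if i%3==0 or i>16:
        s=read_state(); R=np.array(s["tcp_rot"]); print(round(s["clock"],3),np.round(s["position"],4),R[:,2].round(4),round(s["width"],4),np.round(s["contact_force"],1),np.degrees(np.arctan2(R[1,0],R[0,0])).round(2))
        if s["width"]<.0105: break
E
```

```text
clock: 11.62
position: [0.4379, 0.3119, 0.0725]
tcp_rot: [[-0.932, -0.363, 0.005], [-0.363, 0.932, -0.015], [0.001, -0.015, -1.0]]
contact_force: [-0.1, 0.3, 1.1]
width: 0.0873
11.675 [0.4391 0.3124 0.0732] [ 0.0068 -0.0136 -0.9999] 0.0831 [ 1.  -0.1  0.9] -158.69
11.825 [0.4394 0.3126 0.0737] [ 0.0087 -0.0126 -0.9999] 0.0712 [-1.  -1.  -0.5] -158.66
11.975 [0.4384 0.3121 0.0727] [ 0.007  -0.0135 -0.9999] 0.0597 [ 0.6 -0.6  0.4] -158.64
12.125 [0.4377 0.3117 0.0718] [ 0.0053 -0.0144 -0.9999] 0.0479 [-0.5  0.3 -0.5] -158.64
12.275 [0.4374 0.3115 0.0713] [ 0.0046 -0.0147 -0.9999] 0.0356 [ 1.1 -0.  -0.4] -158.64
12.425 [0.4374 0.3115 0.0711] [ 0.0043 -0.0149 -0.9999] 0.0234 [ 0.6  0.3 -0.7] -158.64
12.525 [0.4374 0.3115 0.0711] [ 0.0043 -0.0149 -0.9999] 0.0153 [-0.2 -0.3  0.4] -158.63
12.575 [0.4374 0.3115 0.0711] [ 0.0044 -0.0149 -0.9999] 0.0118 [ 0.2 -1.   1. ] -158.63
12.625 [0.4374 0.3115 0.0711] [ 0.0043 -0.0149 -0.9999] 0.01 [-0.8  0.1  0.4] -158.63
```

```bash
python3 -m crank '[[1,0,0,-12,0],[1,0,0,-20,0],[1,0,0,-20,0],[1,0,0,-30,0],[1,0,0,-30,0]]' 40
python3 - <<'E'
from h import *
for i in range(3):
    capture("side")
s=read_state(); R=np.array(s["tcp_rot"]); print(round(s["clock"],3),np.round(s["position"],4),R[:,2].round(4),round(s["width"],4),np.round(s["contact_force"],1),np.degrees(np.arctan2(R[1,0],R[0,0])).round(2))
cw=wfc("wrist"); p,d=capture("wrist"); save("w8",p); np.save("T8.npy",cw[1])
E
```

```text
clock: 13.25
position: [0.435, 0.3123, 0.186]
tcp_rot: [[-0.931, -0.364, -0.001], [-0.364, 0.931, -0.017], [0.007, -0.016, -1.0]]
contact_force: [0.1, -0.3, -0.8]
width: 0.0093
13.4 [0.4365 0.3131 0.1867] [ 0.0036 -0.0151 -0.9999] 0.0099 [ 0.1  0.3 -0.6] -158.63
```

View pics/w8.png

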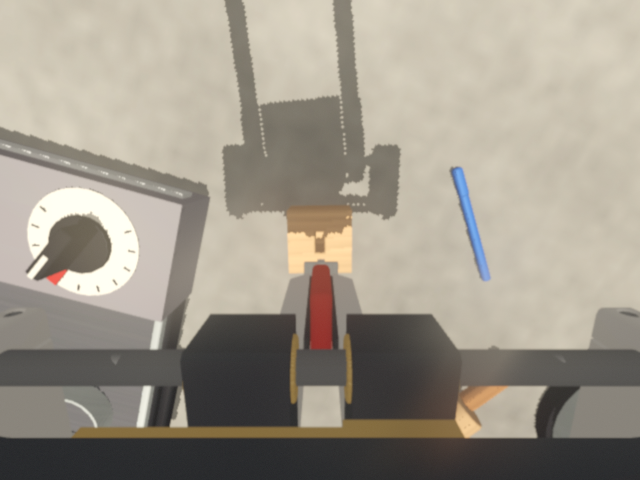

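```bash
python3 -m crank '[[1,2,-54,-3,0],[1,2,-54,-3,0],[1,2,-54,-1,0],[1,2,-54,0,0],[1,2,-54,0,0],[1,2,-54,0,0],[1,2,-54,0,0],[1,0,0,0,0.14],[1,0,0,0,0.14]]' 40
python3 - <<'E'
from h import *
for i in range(3):
    capture("side")
s=read_state(); R=np.array(s["tcp_rot"]); print(round(s["clock"],3),np.round(s["position"],4),R[:,2].round(4),round(s["width"],4),np.round(s["contact_force"],1),np.degrees(np.arctan2(R[1,0],R[0,0])).round(2),s["q"])
cw=wfc("wrist"); p,d=capture("wrist"); save("w9",p); np.save("T9.npy",cw[1]); np.save("d9.npy",d)
r=pinpoint("wrist","lock_face"); print([(x["point"],x["confidence"],atz("wrist",x["point"],.078,cw)) for x in r[:2]])
r=pinpoint("wrist","knob_grip"); print([(x["point"],x["confidence"],atz("wrist",x["point"],.098,cw)) for x in r[:2]])
E
```

```text
clock: 14.58
position: [0.5531, -0.0557, 0.1781]
tcp_rot: [[-0.996, -0.086, -0.03], [-0.086, 0.996, -0.015], [0.031, -0.013, -0.999]]
contact_force: [-0.8, -0.0, -0.2]
width: 0.0099
14.725 [ 0.5532 -0.0548  0.1787] [-0.0294 -0.0154 -0.9994] 0.0097 [-0.1  0.3 -0.3] -174.58 [-0.2415967   0.22961201  1.61884286 -0.02273041  1.31804144 -1.90116711]
[([333.7, 223.8], 0.65, array([ 0.52426953, -0.047647  ,  0.078     ]))]
[([573.0, 223.1], 0.74, array([0.50443827, 0.12194015, 0.098     ]))]
```

View pics/w9.png

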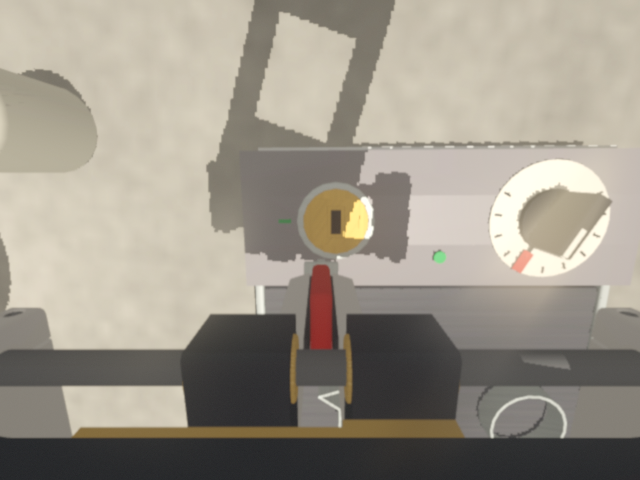

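Run:
```python
from h import *
p=cv2.imread("pics/w9.png"); cv2.imwrite("pics/w9a.png",cv2.resize(p[175:270,285:385],None,fx=6,fy=6,interpolation=cv2.INTER_CUBIC))
cv2.imwrite("pics/w9b.png",cv2.resize(p[145:285,475:625],None,fx=4,fy=4,interpolation=cv2.INTER_CUBIC))
```

```text
(no output)
```

View pics/w9a.png

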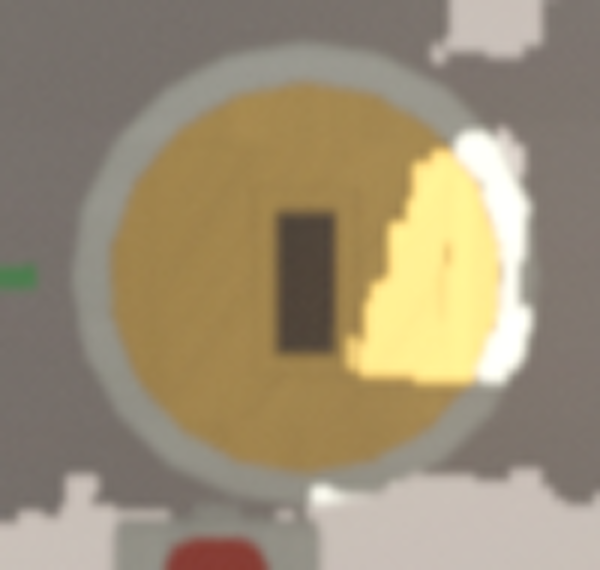

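View pics/w9b.png

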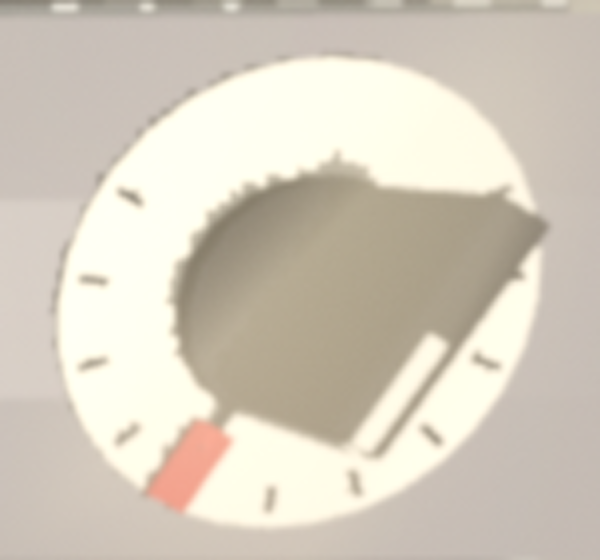

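Run:
```python
from h import *
cw=(get_calibration("wrist"),np.load("T9.npy")); d=np.load("d9.npy")
f=lambda u,z: atz("wrist",(285+u[0]/6,175+u[1]/6),z,cw)
a,b=f((306.5,212),.078),f((305,353),.078)
print("keyway",(a+b)/2,np.degrees(np.arctan2(*(a-b)[1::-1])),np.hypot(*(a-b)[:2]), np.hypot(*(f((277,283),.078)-f((335,283),.078))[:2]))
print("ring", (f((111,278),.078)+f((500,278),.078))/2,(f((306,83),.078)+f((306,470),.078))/2, np.hypot(*(f((111,278),.078)-f((500,278),.078))[:2]))
# console edge top: rows of edge in image
e=[atz("wrist",u,.07,cw) for u in((262,149),(600,149))]; print(np.degrees(np.arctan2(*(e[1]-e[0])[1::-1]))-90)
for u in((320,200),(345,225)): 
    o,r=ray("wrist",u,cw); print((o+r*d[u[1],u[0]]).round(4))
s=read_state(); R=np.array(s["tcp_rot"]); print(np.degrees(np.arctan2(R[1,0],R[0,0])))
```

```text
keyway [ 0.52282096 -0.04602004  0.078     ] -174.64987850497923 0.018541768770135345 0.007564667396574349
ring [ 0.52216944 -0.04615178  0.078     ] [ 0.52248749 -0.04602147  0.078     ] 0.050707927424942977
5.329543585843197
[ 0.5069 -0.0601  0.0771]
[ 0.5243 -0.0388  0.0783]
-174.56884347819297
```

Lock centre (0.5226, -0.0461), keyway yaw 5.35°. This agrees with the ring, the console edge and the knob spacing. The pointer stub still points into the red mark. The tool has picked up a 1.7° tilt, so I'm moving above the lock and taking it out with a few moves.

```bash
cat > st.py <<'E'
from h import *
def st(n=3):
    for i in range(n): capture("side")
    s=read_state(); R=np.array(s["tcp_rot"]); print(round(s["clock"],3),np.round(s["position"],4),"zrow",R[2].round(4),round(s["width"],4),"F",np.round(s["contact_force"],1),"M",np.round(s["ft_torque"],2),"yaw",np.degrees(np.arctan2(R[1,0],R[0,0])).round(2))
    return s,R
E
python3 -m crank '[[1,15,5.5,0,0],[1,15,5.5,0,0]]' 40; python3 -c "
from st import *
st()"; python3 -m crank '[[1,0,0,-60,0]]' 40; python3 -c "
from st import *
st(5)"; python3 -m crank '[[1,0,0,30,0],[1,0,0,30,0]]' 40;python3 -c "
from st import *
st(3)"
```

```text
clock: 15.12
position: [0.5232, -0.0457, 0.1805]
tcp_rot: [[-0.995, -0.099, -0.026], [-0.098, 0.995, -0.016], [0.028, -0.014, -1.0]]
contact_force: [-0.2, -0.7, -0.7]
width: 0.0097
15.275 [ 0.5234 -0.0458  0.1808] zrow [ 0.0273 -0.0138 -0.9995] 0.0101 F [-0.1  0.6 -0.2] M [ 0.09 -0.19  0.02] yaw -174.38
clock: 15.4
position: [0.5214, -0.0439, 0.236]
tcp_rot: [[-0.994, -0.099, -0.038], [-0.099, 0.995, -0.014], [0.039, -0.01, -0.999]]
contact_force: [1.3, -0.7, -0.9]
width: 0.0096
15.65 [ 0.5254 -0.0448  0.2408] zrow [ 0.0265 -0.014  -0.9996] 0.0099 F [ 0.3  0.9 -0.5] M [ 0.08 -0.19 -0.01] yaw -174.35
clock: 15.9
position: [0.5247, -0.046, 0.1794]
tcp_rot: [[-0.995, -0.099, -0.023], [-0.099, 0.995, -0.017], [0.025, -0.015, -1.0]]
contact_force: [-0.6, -0.7, -0.9]
width: 0.0098
16.05 [ 0.5231 -0.0456  0.1784] zrow [ 0.0296 -0.0129 -0.9995] 0.01 F [ 0.6 -0.1 -0.2] M [ 0.11 -0.12  0.03] yaw -174.32
```

```bash
python3 -m crank '[[1,0,0,-60,0]]' 40 >/dev/null; python3 -c "
from st import *
st(6)"; python3 -m crank '[[1,0,0,60,0],[1,0,0,0,0]]' 40;python3 -c "
from st import *
st(4)"
```

```text
16.475 [ 0.5245 -0.0446  0.2381] zrow [ 0.0302 -0.0128 -0.9995] 0.0102 F [-0.8  1.1 -0.3] M [ 0.09 -0.1   0.01] yaw -174.32
clock: 16.73
position: [0.521, -0.0451, 0.1753]
tcp_rot: [[-0.995, -0.099, -0.033], [-0.099, 0.995, -0.015], [0.034, -0.011, -0.999]]
contact_force: [-0.9, 0.6, -0.2]
width: 0.0098
16.925 [ 0.5287 -0.0469  0.1841] zrow [ 0.0154 -0.018  -0.9997] 0.01 F [ 0.8 -0.5  0.6] M [ 0.07 -0.18  0.02] yaw -174.31
```

```bash
python3 -m crank '[[1,0,0,-56,0]]' 40 >/dev/null; python3 -c "
from st import *
st(6)"; python3 -m crank '[[1,0,0,60,0],[1,0,0,0,0]]' 40 >/dev/null;python3 -c "
from st import *
s,R=st(6); print(R.T@(np.array([.5226,-.0461,.150])-s['position'])*1000)
cw=wfc('wrist'); p,d=capture('wrist'); save('w10',p); p,d=capture('side'); save('s10',p)
x=proj('side',[[.5226,-.0461,.078]])[0].astype(int); print(x)
save('s10a',cv2.resize(p[x[1]-90:x[1]+40,x[0]-80:x[0]+80],None,fx=4,fy=4,interpolation=cv2.INTER_CUBIC))
"
```

```text
17.35 [ 0.5295 -0.0458  0.2406] zrow [ 0.0146 -0.0183 -0.9997] 0.01 F [-0.4 -0.5 -0.2] M [ 0.09 -0.11 -0.06] yaw -174.31
17.9 [ 0.5347 -0.0483  0.187 ] zrow [-9.000e-04 -2.370e-02 -9.997e-01] 0.01 F [-1.1  0.1 -0.3] M [ 0.1  -0.17 -0.03] yaw -174.29
[11.8106255   4.29479503 36.90069918]
[326 234]
```

View pics/w10.png

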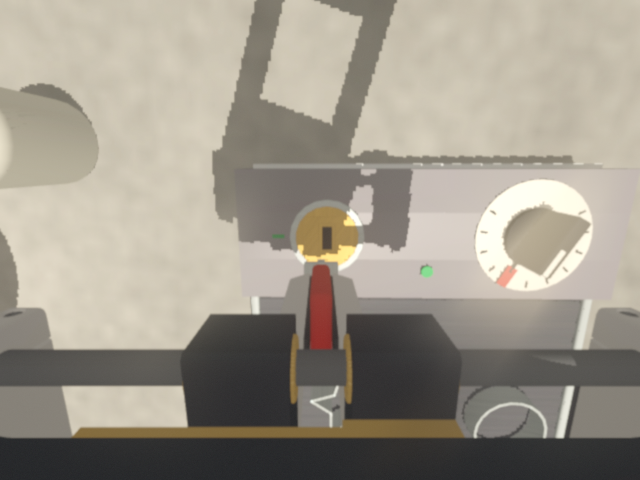

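View pics/s10a.png

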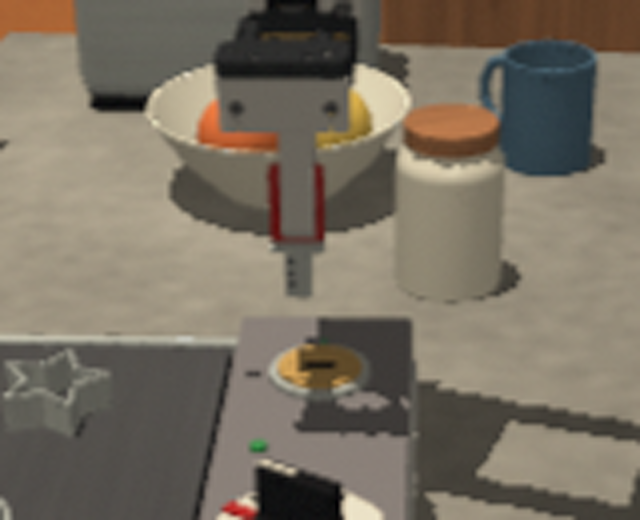

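```bash
cat > tip.py <<'E'
from st import *
L=np.array([.5226,-.0461,.078])
def tip(n=3):
    s,R=st(n); t=np.array(s["position"])+R@np.array([-.0007,0,.065])
    e=R.T@(L-t)*1000; print("tip",t.round(4),"to lock face, tool mm",e.round(2),"yaw err deg",round(-174.65-np.degrees(np.arctan2(R[1,0],R[0,0])),2))
    return s,R
E
python3 -c "
from tip import *
tip(1)"; python3 -m crank '[[1,6,2,0,0],[1,5,2,0,0]]' 40 >/dev/null; python3 -c "
from tip import *
tip(6)"
```

```text
18.05 [ 0.5338 -0.0482  0.186 ] zrow [ 9.000e-04 -2.300e-02 -9.997e-01] 0.0101 F [ 0.  -0.2 -0.1] M [ 0.1  -0.11 -0.02] yaw -174.3
tip [ 0.5346 -0.0496  0.121 ] to lock face, tool mm [11.59  5.65 42.87] yaw err deg -0.35
18.6 [ 0.5228 -0.0453  0.1864] zrow [-0.     -0.0234 -0.9997] 0.0099 F [ 0.3  0.1 -0.4] M [ 0.08 -0.18  0.  ] yaw -174.3
tip [ 0.5236 -0.0468  0.1214] to lock face, tool mm [ 0.93  1.8  43.36] yaw err deg -0.35
```

```bash
python3 -m crank '[[1,1,1.8,20,0.006]]' 40 >/dev/null; python3 -c "
from tip import *
tip(5)"; python3 -m crank '[[1,0,0,14,0]]' 40 >/dev/null; python3 -c "
from tip import *
tip(6)
p,d=capture('side'); save('s11',p); x=(326,234)
save('s11a',cv2.resize(p[x[1]-90:x[1]+40,x[0]-80:x[0]+80],None,fx=4,fy=4,interpolation=cv2.INTER_CUBIC))
p,d=capture('wrist'); save('w11',p); save('w11a',cv2.resize(p[180:330,230:420],None,fx=4,fy=4,interpolation=cv2.INTER_CUBIC))
"
```

```text
18.975 [ 0.5219 -0.0442  0.1667] zrow [-5.000e-04 -2.360e-02 -9.997e-01] 0.0094 F [-0.5 -0.7 -0.5] M [ 0.07 -0.15  0.01] yaw -174.64
tip [ 0.5228 -0.0457  0.1017] to lock face, tool mm [ 0.23  0.17 23.72] yaw err deg -0.01
19.4 [ 0.5221 -0.0446  0.1528] zrow [-6.000e-04 -2.360e-02 -9.997e-01] 0.0096 F [ 0.2  0.4 -0.6] M [ 0.07 -0.15  0.01] yaw -174.64
tip [ 0.5229 -0.046   0.0878] to lock face, tool mm [0.34 0.21 9.79] yaw err deg -0.01
```

View pics/w11a.png

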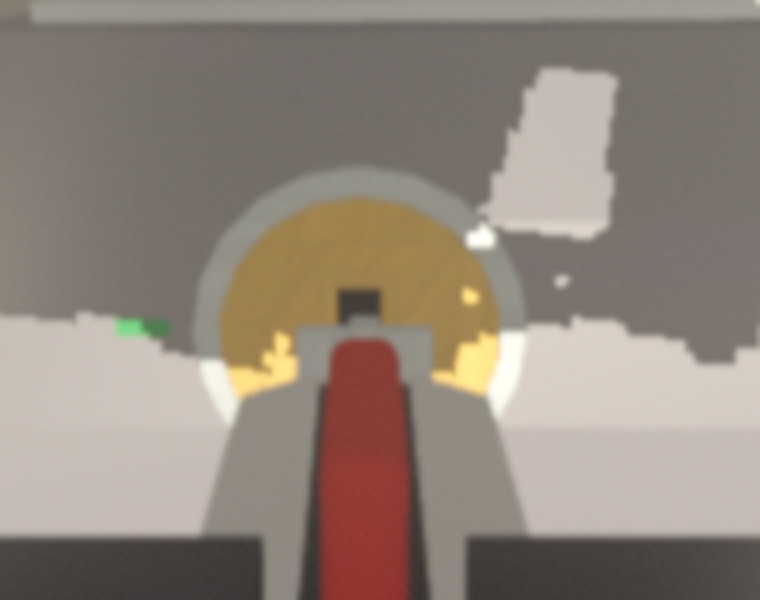

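View pics/s11a.png

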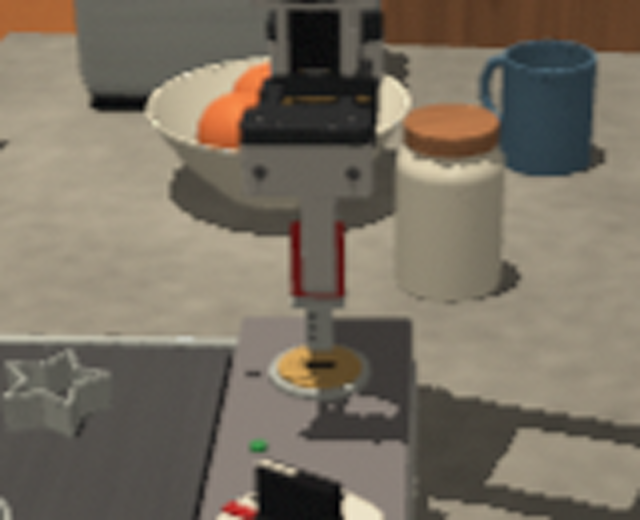

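The keyway is at column 319.9 and the key axis at about 321.4, so the keyway is about 1 mm to tool -y. The knob-based geometry (TCP when gripping it, plus 170 mm) gives the same shift: lock y ≈ -0.0472. I'm correcting that and easing down.

```bash
sed -i 's/L=np.array.*/L=np.array([.5227,-.0471,.078])/' tip.py; python3 -m crank '[[1,0,-1,6,0]]' 40 >/dev/null; python3 -c "
from tip import *
tip(3)"; python3 -m crank '[[1,0,0,5,0]]' 40 >/dev/null; python3 -c "
from tip import *
tip(3)"
```

```text
19.775 [ 0.5219 -0.0457  0.1465] zrow [-1.000e-04 -2.340e-02 -9.997e-01] 0.0096 F [ 0.1 -0.1 -1.6] M [ 0.07 -0.15 -0.02] yaw -174.65
tip [ 0.5228 -0.0472  0.0815] to lock face, tool mm [0.07 0.16 3.54] yaw err deg -0.0
20.05 [ 0.5216 -0.0458  0.141 ] zrow [ 8.000e-04 -2.310e-02 -9.997e-01] 0.0099 F [ 0.5  0.1 -0.9] M [ 0.04 -0.16  0.  ] yaw -174.65
tip [ 0.5224 -0.0472  0.076 ] to lock face, tool mm [-0.32  0.03 -1.96] yaw err deg -0.0
```

```bash
for r in 1; do python3 -m crank '[[1,0,0,5,0]]' 40 >/dev/null; python3 -c "
from tip import *
tip(3)"; done; python3 -m crank '[[1,0,0,5,0]]' 40 >/dev/null; python3 -c "
from tip import *
tip(3)"
```

```text
20.325 [ 0.5217 -0.0458  0.1358] zrow [ 7.000e-04 -2.300e-02 -9.997e-01] 0.0102 F [ 0.5  0.7 -0.9] M [ 0.11 -0.32 -0.02] yaw -174.64
tip [ 0.5225 -0.0473  0.0708] to lock face, tool mm [-0.24 -0.02 -7.22] yaw err deg -0.01
20.6 [ 0.5218 -0.0465  0.1305] zrow [ 7.000e-04 -2.420e-02 -9.997e-01] 0.0099 F [ 0.8 -2.6 -1.3] M [-0.49 -0.39  0.02] yaw -174.64
tip [ 0.5226 -0.048   0.0655] to lock face, tool mm [ -0.22   0.62 -12.48] yaw err deg -0.01
```

At 12.5 mm depth on the first pin with small forces. Pushing on with a few degrees of wiggle.

```bash
python3 -m crank '[[1,0,0,4,0.04],[1,0,0,4,-0.08],[1,0,0,4,0.08],[1,0,0,4,-0.04]]' 40; python3 -c "
from tip import *
tip(1)"
```

```text
clock: 21.1
position: [0.5234, -0.0464, 0.1204]
tcp_rot: [[-0.996, -0.092, 0.004], [-0.093, 0.995, -0.023], [-0.002, -0.023, -1.0]]
contact_force: [-4.7, 0.0, 14.9]
width: 0.0095
21.15 [ 0.5232 -0.0464  0.1196] zrow [-0.0015 -0.0228 -0.9997] 0.0099 F [-1.2 -0.3  3.3] M [ 0.17  0.2  -0.08] yaw -174.62
tip [ 0.5241 -0.0478  0.0547] to lock face, tool mm [  1.29   0.27 -23.35] yaw err deg -0.03
```

```bash
python3 -m crank '[[1,1,0,4,0.04],[1,0.5,0,4,-0.08],[1,0,0,4,0.08],[1,0,0,3,-0.04]]' 40; python3 -c "
from tip import *
tip(1)"
```

```text
clock: 21.65
position: [0.5231, -0.0464, 0.1089]
tcp_rot: [[-0.996, -0.093, 0.006], [-0.093, 0.995, -0.021], [-0.004, -0.022, -1.0]]
contact_force: [-4.4, 0.4, 14.6]
width: 0.01
21.7 [ 0.5231 -0.0464  0.1091] zrow [-0.0041 -0.0218 -0.9998] 0.01 F [-1.8 -0.5  5.9] M [ 0.09  0.37 -0.08] yaw -174.6
tip [ 0.5242 -0.0477  0.0441] to lock face, tool mm [ 1.300e+00 -1.000e-02 -3.392e+01] yaw err deg -0.05
```

```bash
python3 -m crank '[[1,0,0,3,0.03],[1,0,0,3,-0.03],[1,0,0,3,0]]' 40; python3 -c "
from tip import *
tip(2)
p,d=capture('wrist'); save('w12',p); save('w12a',cv2.resize(p[180:330,230:420],None,fx=4,fy=4,interpolation=cv2.INTER_CUBIC))
p,d=capture('side'); save('s12',p); x=(326,234)
save('s12a',cv2.resize(p[x[1]-90:x[1]+40,x[0]-80:x[0]+80],None,fx=5,fy=4.6,interpolation=cv2.INTER_CUBIC))"
```

```text
clock: 22.08
position: [0.5233, -0.0464, 0.1089]
tcp_rot: [[-0.996, -0.094, 0.004], [-0.094, 0.995, -0.021], [-0.002, -0.021, -1.0]]
contact_force: [-7.3, 0.8, 16.5]
width: 0.0097
22.175 [ 0.5233 -0.0464  0.1089] zrow [-0.0018 -0.0212 -0.9998] 0.0094 F [-6.6  0.3 17. ] M [ 0.31  1.32 -0.07] yaw -174.61
tip [ 0.5242 -0.0477  0.0439] to lock face, tool mm [ 1.400e+00 -1.000e-02 -3.407e+01] yaw err deg -0.04
```

View pics/w12a.png

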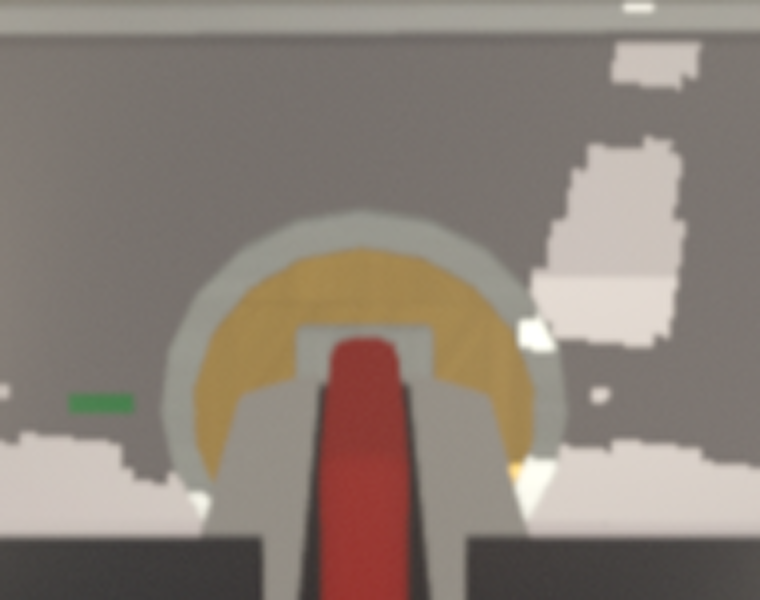

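View pics/s12a.png

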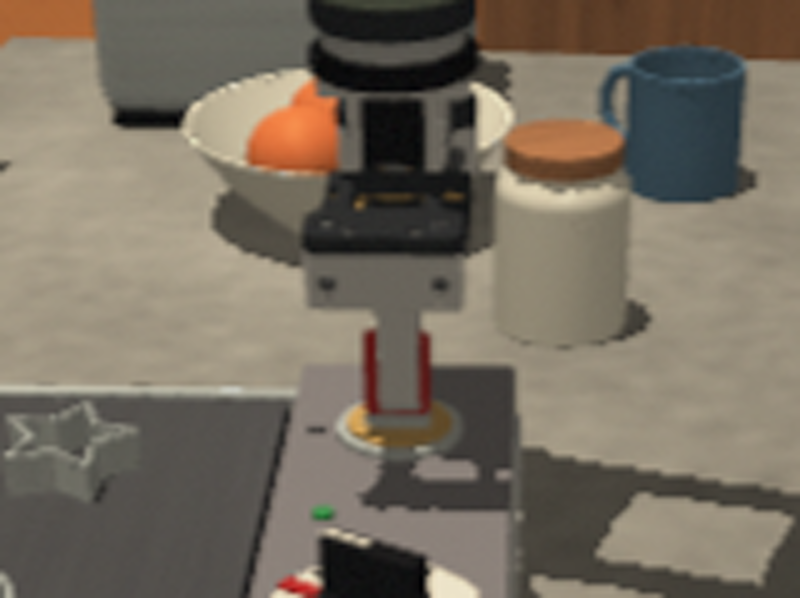

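Home: it stops at depth 34.07 mm under 17 N, and the side view shows the collar on the face. Now the turn.

```bash
python3 -m crank '[[1,0,0,1.5,0.17],[1,0,0,1.5,0.17],[1,0,0,1.5,0.17]]' 40; python3 -c "
from tip import *
tip(1)"
```

```text
clock: 22.65
position: [0.5233, -0.0457, 0.1091]
tcp_rot: [[-0.908, 0.418, 0.003], [0.418, 0.908, -0.019], [-0.011, -0.016, -1.0]]
contact_force: [-2.4, -0.1, 8.1]
width: 0.0099
22.7 [ 0.5233 -0.0457  0.109 ] zrow [-0.0112 -0.0161 -0.9998] 0.01 F [-2.6  0.2  8.2] M [0.25 0.56 0.07] yaw 155.01
tip [ 0.5242 -0.0473  0.0441] to lock face, tool mm [  1.01  -1.02 -33.95] yaw err deg -329.66
```

```bash
python3 -m crank '[[1,0,0,1.5,0.17],[1,0,0,1.5,0.17],[1,0,0,1.5,0.17],[1,0,0,1.5,0.17],[1,0,0,1.5,0.17],[1,0,0,1.5,0.17]]' 40; python3 -c "
from tip import *
tip(1)"
```

```text
clock: 23.45
position: [0.5243, -0.0451, 0.109]
tcp_rot: [[-0.082, 0.997, 0.003], [0.996, 0.082, -0.017], [-0.018, 0.002, -1.0]]
contact_force: [-3.1, -0.1, 8.2]
width: 0.0097
23.5 [ 0.5243 -0.0451  0.1091] zrow [-0.0176  0.0021 -0.9998] 0.0096 F [-2.4 -0.3  8.1] M [0.15 0.52 0.14] yaw 94.45
tip [ 0.5246 -0.047   0.0441] to lock face, tool mm [ -0.59  -1.82 -33.9 ] yaw err deg -269.1
```

```bash
python3 -m crank '[[1,0,0,1.5,0.1],[1,0,0,1.5,0.08],[1,0,0,1.5,0.08]]' 40; python3 -c "
from tip import *
tip(1)
p,d=capture('wrist'); save('w13',p); save('w13a',cv2.resize(p[180:330,230:420],None,fx=4,fy=4,interpolation=cv2.INTER_CUBIC))"
```

```text
clock: 23.88
position: [0.5246, -0.0451, 0.109]
tcp_rot: [[0.185, 0.983, 0.003], [0.983, -0.185, -0.018], [-0.017, 0.006, -1.0]]
contact_force: [-2.9, 0.5, 8.6]
width: 0.0107
23.925 [ 0.5246 -0.0451  0.1091] zrow [-0.0169  0.0062 -0.9998] 0.0106 F [-1.9 -0.2  7.7] M [0.17 0.59 0.8 ] yaw 79.21
tip [ 0.5247 -0.0469  0.0441] to lock face, tool mm [ -1.15  -1.69 -33.92] yaw err deg -253.86
```

View pics/w13.png

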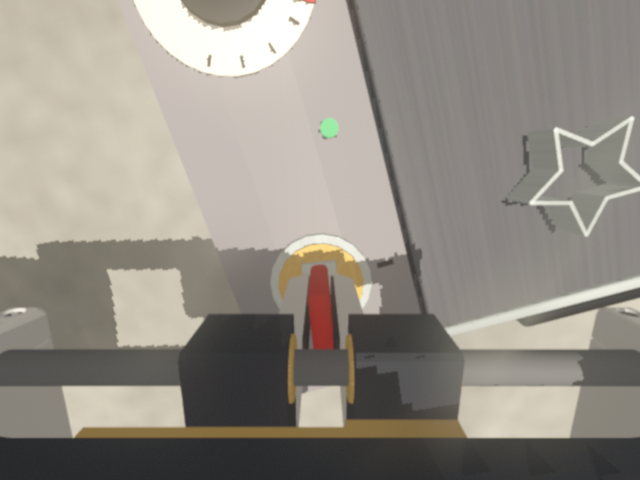

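Moment about z has jumped from 0.14 to 0.8 N m, so it's on the stop. Easing back slightly for a moderate hold.

```bash
python3 -m crank '[[1,0,0,1.5,-0.03]]' 40 >/dev/null; python3 -c "
from tip import *
tip(2)
p,d=capture('wrist'); save('w14',p)
p,d=capture('top'); save('t14',p); tip(1)"
```

```text
24.2 [ 0.5246 -0.045   0.109 ] zrow [-0.0176  0.0052 -0.9998] 0.0102 F [-2.8  0.5  8. ] M [0.11 0.57 0.69] yaw 81.29
tip [ 0.5247 -0.0469  0.0441] to lock face, tool mm [ -1.12  -1.75 -33.94] yaw err deg -255.94
24.35 [ 0.5246 -0.045   0.109 ] zrow [-0.0176  0.0052 -0.9998] 0.0102 F [-3.9  0.7  8.6] M [0.1  0.6  0.65] yaw 81.27
tip [ 0.5247 -0.0469  0.044 ] to lock face, tool mm [ -1.09  -1.73 -33.96] yaw err deg -255.92
```

View pics/w14.png

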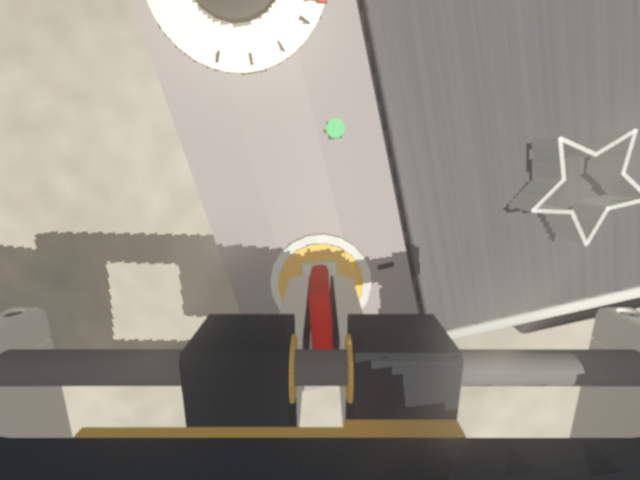

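Run:
```python
from st import *
p=cv2.imread("pics/t14.png"); a=cv2.resize(p[220:300,220:370],None,fx=5,fy=5,interpolation=cv2.INTER_CUBIC); cv2.imwrite("pics/t14a.png",a)
q,d=capture("side"); save("s15",q); b=cv2.resize(q[210:330,270:370],None,fx=5,fy=5,interpolation=cv2.INTER_CUBIC); save("s15a",b); st(0)
```

```text
24.4 [ 0.5246 -0.045   0.109 ] zrow [-0.0176  0.0052 -0.9998] 0.0106 F [-2.5  0.3  8.2] M [0.12 0.59 0.63] yaw 81.27
```

View pics/t14a.png

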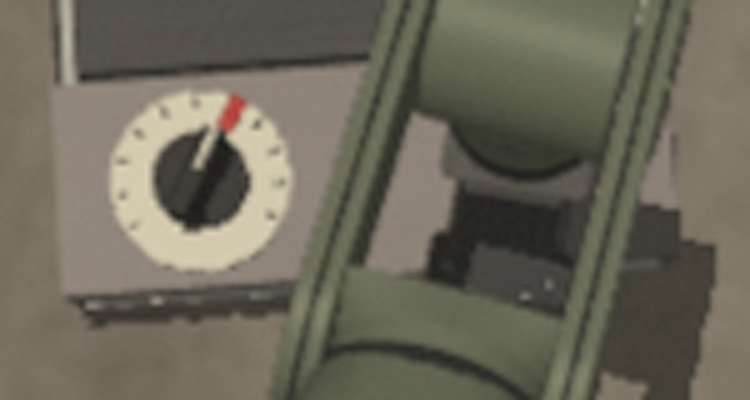

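View pics/s15a.png

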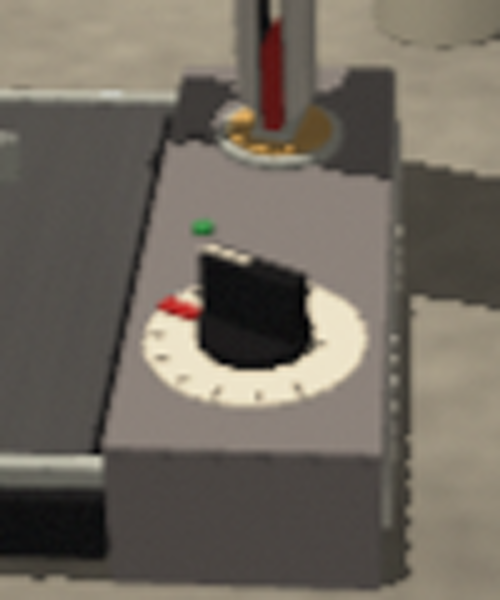

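```bash
python3 -c "
from st import *
print(close_job()); st(0)"
```

```text
the job is handed in; nothing more can be done
None
the job is handed in; nothing more can be done
```

I did the job in the order asked and handed it in at about 24.4 s of the 58 s allowed. No verdict came back.

- **Thermostat:** I gripped the knob bar, turned it about 72° clockwise onto the red mark and let go. In the close wrist picture before release, pointer and mark were in the same column. Later wrist, top and side views show it still on the mark. The top view's 3° difference fits the height of the raised pointer.
- **Key:** I took it from the stand and entered the keyway after a roughly 1 mm sideways correction. A ±2–3° wiggle eased it past both pins at about 15 N. It stopped at about 34 mm depth under 17 N, and the side view shows the collar on the lock face.
- **Turn:** Only once it was home did I turn it clockwise. The moment jumped from 0.14 to 0.8 N m, so it is on the stop. I eased back slightly, and the last reading was about 0.63 N m, steady, with 8 N downward and the jaws at 10.6 mm on the key.

**Points that did not fully agree:**
- The tool turned about 104°, against roughly 96° expected from the stop plus play. The key has probably twisted a few degrees in the pads.
- I read the plug at its stop from the moment, not from a direct view of its angle.
- The top camera's first network estimate of the pointer (34°) was wrong. I used the wrist view's 50°.

I noticed no contact with the other kitchen things, but I did not measure each one again at the end.

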